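# Ballast the spring scale with a blank from the magazine

## Task

Bring the spring scale's pointer to rest between the two black bars of its set index, which stays as it is set, by adding a single steel blank: read how far it has to sink and choose a thin or a thick one accordingly. Draw the lowest blank out of that magazine by its protruding end, leaving the ones above in the magazine, and lay it flat on the bench and let go. Then take it again by its two ends, so that the fingers clear the cheeks, and lower it (do not drop it) flat between the pan's side cheeks, lengthwise, near the middle, and let go; do not disturb the vial, the beaker or the screwdriver.

Things in the scene. Friction and masses are not known exactly. Their poses are not given: they have to be found in the camera images.
- scale: Fixed spring scale: grey base plate 150 x 290 x 12 mm, pan over its origin; origin at bench height under the pan's centre. x runs lengthwise along the pan's channel, y towards the white reading board (70 mm wide, 170 mm high, centred at y = 130 mm), whose marked face looks to +x.
- pan_floor (a point): Centre of the pan floor's top side; moves with the pan, axes as the scale's; 132 mm above the bench at joint 0. Steel channel 96 mm long (x), open at both ends; two cheeks 24 mm high, 4 mm thick, 44 mm clear between (y). A blank fits lengthwise, with room for fingers at its ends but not on its long sides.
- pan (a joint): How far the pan has sunk, m (0 upper, 0.065 lower stop); at rest at the start it reads about 0 to 0.008. Damped linear spring, 71 N/m: a thin blank sinks it 18 mm more, a thick one 36 mm. Its black pointer runs down before the white board (thin ticks every 10 mm).
- index (a joint): Setting of the index, a black cursor on the white board with two bars, 20 mm clear between: the value of joint pan at which the pointer is midway between the bars, m, 0.020 to 0.042, downward. Clamped stiffly; one blank, thin or thick, always brings the pointer between the bars.
- pointer (a point): Point of the black pointer, fixed to the pan 130 mm to its +y side, level with the pan floor.
- index_mid (a point): Midpoint between the index bars (they are 10 mm above and below), on the pointer's path.
- mag_thin: Fixed black gravity magazine, three 8 mm blanks stacked. Origin at bench height under the upper stack's centre, outlet to -x. Floor 6 mm, walls up to 29 mm, 46 mm wide; blanks reach 30 mm. Front plate's outer face at x = -36.5 mm; slot under it 11 mm high, for the lowest blank only. Ahead of it just a tongue 20 mm wide, 6 mm high, to x = -58.5 mm: the blank's sides are free there.
- mag_thick: Fixed black gravity magazine, three 16 mm blanks stacked. Origin at bench height under the upper stack's centre, outlet to -x. Floor 6 mm, walls up to 49 mm, 46 mm wide; blanks reach 54 mm. Front plate's outer face at x = -36.5 mm; slot under it 19 mm high, for the lowest blank only. Ahead of it just a tongue 20 mm wide, 6 mm high, to x = -58.5 mm: the blank's sides are free there.
- thin0: Lowest of three plain steel blanks in magazine mag_thin: flat bar 64 x 32 x 8 mm, 130 g; origin at the centre of its underside, x along the 64 mm, y along the 32 mm, z up. It lies on the magazine floor, slid forward so that its origin is 27 mm ahead (-x) of the magazine's origin and its front end pokes 22 mm out of the magazine's front plate.
- thin1: Second of three plain steel blanks in magazine mag_thin: flat bar 64 x 32 x 8 mm, 130 g; origin at the centre of its underside, x along the 64 mm, y along the 32 mm, z up. It must stay in the magazine; when the lowest one is drawn out it drops down by one thickness.
- thin2: Top of three plain steel blanks in magazine mag_thin: flat bar 64 x 32 x 8 mm, 130 g; origin at the centre of its underside, x along the 64 mm, y along the 32 mm, z up. It must stay in the magazine; when the lowest one is drawn out it drops down by one thickness.
- thick0: Lowest of three plain steel blanks in magazine mag_thick: flat bar 64 x 32 x 16 mm, 260 g; origin at the centre of its underside, x along the 64 mm, y along the 32 mm, z up. It lies on the magazine floor, slid forward so that its origin is 27 mm ahead (-x) of the magazine's origin and its front end pokes 22 mm out of the magazine's front plate.
- thick1: Second of three plain steel blanks in magazine mag_thick: flat bar 64 x 32 x 16 mm, 260 g; origin at the centre of its underside, x along the 64 mm, y along the 32 mm, z up. It must stay in the magazine; when the lowest one is drawn out it drops down by one thickness.
- thick2: Top of three plain steel blanks in magazine mag_thick: flat bar 64 x 32 x 16 mm, 260 g; origin at the centre of its underside, x along the 64 mm, y along the 32 mm, z up. It must stay in the magazine; when the lowest one is drawn out it drops down by one thickness.
- vial: Bystander: small capped glass vial, 24 mm in diameter, 62 mm high, upright; origin at the centre of its underside.
- beaker: Bystander: open glass beaker, 64 mm in diameter, 70 mm high; origin at the centre of its underside.
- driver: Bystander: screwdriver lying on the bench, 150 mm long, along its x axis; origin near its middle.

How it is judged:
By the outcome, as a careful person would: the job done as asked, in the order asked, and still so for the second after the job is handed in, with the robot touching nothing.
It also fails if it takes over 54 s, if anything falls off the work surface, if the arm or the gripper's body presses on something with over 40 N, if the wrist force passes 120 N, or if a joint passes its speed limit or range.

## Robot

A 6-joint arm with a two-finger parallel gripper is mounted at the origin on the work surface. World frame = base frame: x ahead of the robot, y to its left, z up, the work surface at z = 0. Lengths are in m, angles in rad, forces in N, time in s.
With the tool pointing down it reaches from about 0.15 to 0.775 m from the base axis. Payload 6.1 kg.
Tool frame: the origin (TCP) lies at the very end of the fingers, on their centre line; the grasp point (between the pads) lies 19 mm behind it; x points along the fingers, y is the direction in which the jaws open and shut, and the axes are right-handed (so a half turn about x gives the same grasp; the last joint's range is limited). The gripper opens to 85 mm and grips with 20 to 120 N. Pads are 22 mm wide; open, the fingers measure 114 mm over their backs; the gripper's body (76 mm by 85 mm) begins 54 mm behind the grasp point. The pads swing forward as they close: fully open they stand 13 mm farther back than shut.
Start: joints at [1.143, 0.126, -0.04, 1.405, 0, 1.571], TCP at [0.218, 0.478, 0.194] pointing down, gripper open.
Joint ranges: [-2.72, 2.72], [-0.95, 1.95], [-1.27, 1.35], [-1.78, 2.02], [-1.46, 1.47], [-3.14, 3.14]. Speed limits (rad/s): [2.39, 2.39, 3.01, 3.14, 3.14, 3.14].

## Interface

Orientations are given as a unit quaternion [w, x, y, z].
In Python, from rig import * gives the robot as it stands. The module is installed in compiled form; this text tells all that it offers.
- The arm moves only by the tool drive_tool, never from a script. Its argument "plan" is a list of rows, each a list of 7 numbers: the shift along the tool's x, y, z in cm, then the turn, a rotation vector about the tool's x, y, z in degrees, then the closure in counts, from 0 (fully open) to 255 (shut). In form: [[dx, dy, dz, ax, ay, az, jaw], ...]. A call has 1 to 12 rows; each row is the pose to reach, as a shift and turn from the pose measured when the call began, along the tool's axes at that moment; what a row does not reach only later rows make up. A row lasts 1/12 s, in which the tool goes at most 41.7 mm and 7.16 degrees, less where a joint would pass 70% of its speed; a pose out of reach is approached as far as the arm can. A call with a gripper value outside its range is refused whole. The fingers move at their own pace and stop on an object; "squeeze" is the grip in N (left out, the last holds). Time passes only in rows, so rows that repeat a pose let the fingers close. It gives the time, the measured TCP pose, the force and the opening at its end, in the units of the state.
- get_state(): the state, without advancing time (a new reading comes with each control period).
- read_camera(name): name is "scene" or "top" or "wrist"; returns a dict with "pixels" (400x640x3 uint8, red, green, blue), "vertical_fov" (degrees; the focal length in pixels is half the picture's height over the tangent of half this angle, whatever the lens; pixels are square), "cx", "cy" (the principal point, pixels), "eye" and "attitude" of the camera in the world; the wrist camera has in their place "mount" (4x4, takes a point from camera to tool coordinates, whose origin is the TCP and whose axes are the tool frame's). Camera axes: x right, y down, z forward; pixel columns grow to the right and rows downward; lengths in m; the calibration is good to about 2 mm. A picture is of the moment at which its call begins: read the wrist's pose just before it. There is no depth.
- job_done(): hands the job in, once; it reports no verdict.
The state is a dict: "time": time; "joint_pos": joint angles; "joint_velocities": joint speeds; "joint_torque": joint torques, N m; "position": TCP position; "ee_rot": TCP orientation; "wrist_force": force on the tool from outside, world axes, zero at the start; "torque": the same for the moment, N m; "opening": finger opening in m.
Only numpy, scipy, OpenCV 4.12 (cv2) and the standard library are available. Lean on these libraries where they do the work, as an engineer would, in place of code of your own. Each camera call takes 0.05 s, during which the arm holds its last target. There are 200 camera calls.

## Working session

There is one attempt and no reset: what is moved stays moved. The work goes in short steps, Python scripts to look and compute and a tool call to move; the robot and the scene stay as the last step left them, time stands still between calls to the robot, and variables do not carry over. Pictures are saved under pics/ and viewed, about 8 in all and at most 12, crops included, and the job is handed in when it is done.

Besides the shell and the picture viewer there is one more tool, called after "Emit:" as name(argument=value, ...), one argument or row to a line, values as JSON. drive_tool: Moves the arm, as the interface text tells. Its arguments: {"type":"object","properties":{"plan":{"type":"array"},"squeeze":{"type":"number"}},"required":["plan"]}

```bash
mkdir -p pics; cat > h.py <<'E'
from rig import *
import numpy as np, cv2
from scipy.spatial.transform import Rotation as R
def rot(q): return R.from_quat([q[1],q[2],q[3],q[0]]).as_matrix()
def cam(name):
    s=get_state(); c=read_camera(name)
    if name=="wrist":
        T=np.eye(4);T[:3,:3]=rot(s["ee_rot"]);T[:3,3]=s["position"];M=T@np.array(c["mount"])
        e,A=M[:3,3],M[:3,:3]
    else:
        e=np.array(c["eye"]);a=np.array(c["attitude"]);A=a if a.shape==(3,3) else rot(a)
    f=200/np.tan(np.radians(c["vertical_fov"])/2)
    return c["pixels"],dict(e=e,A=A,f=f,cx=c["cx"],cy=c["cy"])
def ray(k,u,v): return k["A"]@np.array([(u-k["cx"])/k["f"],(v-k["cy"])/k["f"],1])
def onz(k,u,v,z):
    d=ray(k,u,v); return k["e"]+d*(z-k["e"][2])/d[2]
def proj(k,p):
    q=k["A"].T@(np.array(p)-k["e"]); return q[:2]/q[2]*k["f"]+[k["cx"],k["cy"]]
def save(n,im): cv2.imwrite("pics/"+n,im[:,:,::-1])
E
python3 - <<'E'
from h import *
import pickle
K={}
for n in("scene","top"):
    im,k=cam(n);save(n+"0.png",im);K[n]=k;print(n,k)
pickle.dump(K,open("K.pkl","wb"));s=get_state();print(s)
E
```

```text
scene {'e': array([1.24029798, 0.25969769, 0.96870867]), 'A': array([[-0.30080287,  0.7410222 , -0.60033635],
       [ 0.95368362,  0.23522719, -0.18749857],
       [ 0.00227483, -0.62893105, -0.77745775]]), 'f': np.float64(496.4054910569111), 'cx': 315.13560884866246, 'cy': 187.94296420074178}
top {'e': array([0.49740285, 0.04224661, 0.88955045]), 'A': array([[ 0.01079839, -0.99784015,  0.06479533],
       [-0.99978058, -0.01193714, -0.01721327],
       [ 0.01794957, -0.06459523, -0.9977501 ]]), 'f': np.float64(362.29853766599945), 'cx': 319.4720405224797, 'cy': 196.66072267585668}
{'time': 0.1, 'joint_pos': array([ 1.14303026e+00,  1.26315337e-01, -4.04963682e-02,  1.40542492e+00,
       -5.59575536e-06,  1.57078755e+00]), 'joint_velocities': array([ 1.44646074e-03, -5.96577427e-04,  5.20778942e-03,  2.19050884e-04,
       -4.41710358e-05,  6.84446341e-04]), 'joint_torque': array([-2.99485407e-05, -4.36907208e+01,  3.53604448e+01,  1.37481355e-02,
       -5.46485933e-05,  5.82024882e-06]), 'position': array([0.21761429, 0.47730358, 0.19361355]), 'ee_rot': array([ 0.69088903,  0.14958658,  0.69110134, -0.15058265]), 'wrist_force': array([ 0.52502249, -0.02181293, -0.48920902]), 'torque': array([-0.02811804,  0.03542435, -0.02094354]), 'opening': 0.08554392136363649}
```

View pics/scene0.png

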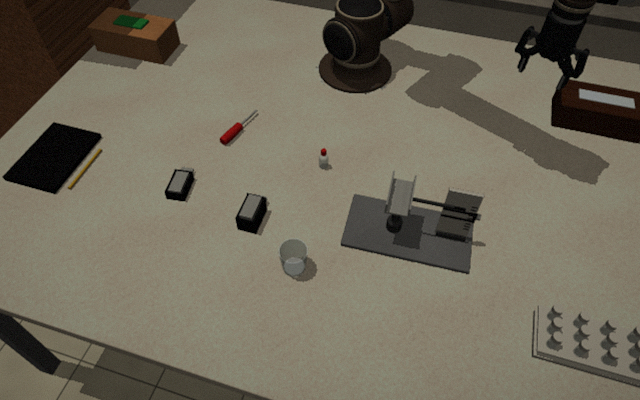

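View pics/top0.png

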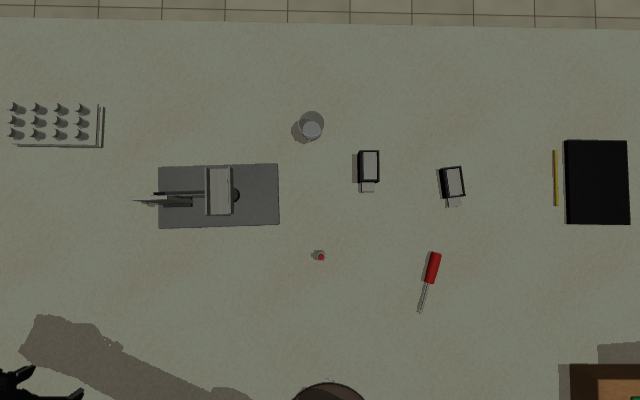

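The scale is at top (220,195) and the magazines are at (368,168) and (452,183). The vial is at (320,256), the beaker at (311,127) and the driver at (429,282). I'll take crops next.

```bash
python3 - <<'E'
import cv2,numpy as np
a=cv2.imread("pics/scene0.png");b=cv2.imread("pics/top0.png")
c1=cv2.resize(a[180:250,430:490],None,fx=8,fy=8,interpolation=cv2.INTER_CUBIC)
c1=cv2.convertScaleAbs(c1,alpha=1.8)
cv2.imwrite("pics/c1.png",c1)
c2=cv2.resize(b[140:215,345:475],None,fx=6,fy=6,interpolation=cv2.INTER_CUBIC)
cv2.imwrite("pics/c2.png",cv2.convertScaleAbs(c2,alpha=1.5))
c3=cv2.resize(b[155:235,130:285],None,fx=5,fy=5,interpolation=cv2.INTER_CUBIC)
cv2.imwrite("pics/c3.png",cv2.convertScaleAbs(c3,alpha=1.5))
E
```

```text
(no output)
```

View pics/c1.png

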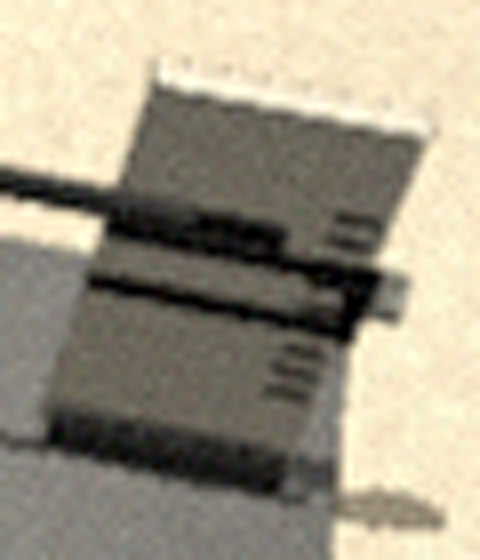

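View pics/c2.png

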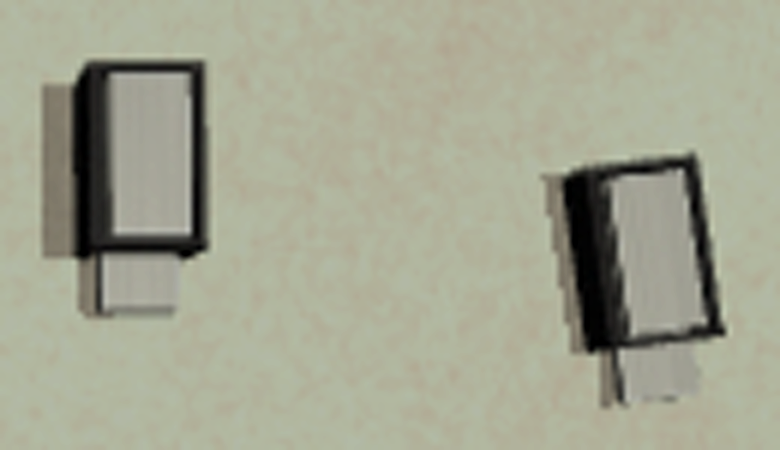

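View pics/c3.png

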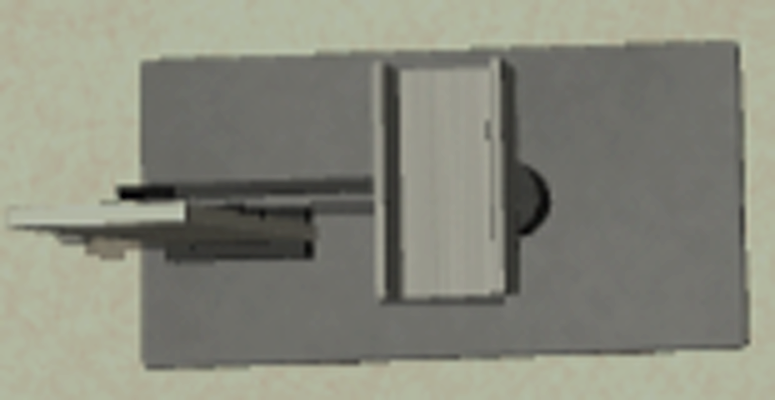

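The pointer sits near the upper index bar in c1, at about (240,230). The lower bar runs (90,280)–(350,330), with ticks about 20 crop pixels apart. Next I'll turn these into positions.

```bash
python3 - <<'E'
from h import *
import pickle
from scipy.optimize import least_squares
K=pickle.load(open("K.pkl","rb"));t=K["top"];s=K["scene"]
def fit(model,px,k,off,sc,x0):
    px=np.array(px)/sc+off
    def r(p):
        c,n=np.cos(p[2]),np.sin(p[2])
        return np.concatenate([proj(k,[p[0]+c*m[0]-n*m[1],p[1]+n*m[0]+c*m[1],m[2]])-q for m,q in zip(model,px)])
    o=least_squares(r,x0);return o.x,np.abs(o.fun).max()
base=[(.075,.145,.012),(.075,-.145,.012),(-.075,-.145,.012),(-.075,.145,.012)]
print("base",fit(base,[(140,62),(737,42),(748,347),(145,367)],t,(130,155),5,[.5,.3,0]))
pz=.152
pan=[(.048,.026,pz),(.048,-.026,pz),(-.048,-.026,pz),(-.048,.026,pz)]
print("pan",fit(pan,[(376,62),(503,58),(506,293),(382,302)],t,(130,155),5,[.5,.3,0]))
# magazines: outlet = image down = -x world
for n,h,hz,top,px,bx in (("thick",.049,.022,.054,[(88,64),(206,62),(206,250),(88,252)],[(100,313),(176,310)]),("thin",.029,.014,.030,[(568,176),(693,155),(722,333),(592,352)],[(622,404),(700,397)])):
    px=np.array(px)/6+[345,140];P=[onz(t,u,v,h) for u,v in px];print(n,[np.round(p,4) for p in P])
    print(" end",[np.round(onz(t,u/6+345,v/6+140,hz),4) for u,v in bx])
for n,hz,px in (("thick",.054,[(110,70),(193,70),(190,235),(111,237)]),("thin",.030,[(609,176),(686,166),(703,325),(630,335)])):
    P=[onz(t,u/6+345,v/6+140,hz) for u,v in px];print(n,"top blank",[np.round(p,4) for p in P],np.mean(P,0))
print("vial",onz(t,320,257,.06),"beaker",onz(t,311,131,.0),onz(t,311,122,.07),"driver",onz(t,437,254,.01),onz(t,419,312,.01))
print("ptr top",onz(t,130+118/5,155+192/5,.13),onz(t,130+175/5,155+192/5,.13),"board top",onz(t,130+8/5,155+205/5,.17),onz(t,130+186/5,155+203/5,.17))
E
```

```text
base (array([0.55377001, 0.27060701, 0.04748875]), np.float64(0.687568237873279))
pan (array([0.55507625, 0.23517144, 0.0510641 ]), np.float64(0.6083643904681537))
thick [array([ 0.6614, -0.0655,  0.049 ]), array([ 0.6628, -0.1119,  0.049 ]), array([ 0.5888, -0.1119,  0.049 ]), array([ 0.5874, -0.0658,  0.049 ])]
 end [array([ 0.5658, -0.0742,  0.022 ]), array([ 0.5674, -0.1047,  0.022 ])]
thin [array([ 0.6227, -0.2612,  0.029 ]), array([ 0.6318, -0.3118,  0.029 ]), array([ 0.5603, -0.3224,  0.029 ]), array([ 0.552 , -0.2701,  0.029 ])]
 end [array([ 0.532 , -0.2875,  0.014 ]), array([ 0.5352, -0.3194,  0.014 ])]
thick top blank [array([ 0.6582, -0.0735,  0.054 ]), array([ 0.6586, -0.1059,  0.054 ]), array([ 0.594 , -0.1047,  0.054 ]), array([ 0.5928, -0.0741,  0.054 ])] [ 0.62592061 -0.08953229  0.054     ]
thin top blank [array([ 0.6227, -0.2774,  0.03  ]), array([ 0.6272, -0.3085,  0.03  ]), array([ 0.5633, -0.3144,  0.03  ]), array([ 0.5589, -0.285 ,  0.03  ])] [ 0.59303927 -0.29633538  0.03      ]
vial [0.41401451 0.02525365 0.06      ] beaker [0.71868074 0.04975748 0.        ] [0.72222736 0.04942447 0.07      ] driver [ 0.41874216 -0.25916629  0.01      ] [ 0.28050177 -0.21437198  0.01      ]
ptr top [0.54940422 0.3751313  0.13      ] [0.54969029 0.35153848 0.13      ] board top [0.54100399 0.40043581 0.17      ] [0.5426319  0.33076965 0.17      ]
```

```bash
python3 - <<'E'
from h import *
import pickle
K=pickle.load(open("K.pkl","rb"));s=K["scene"]
y=.05;c,n=np.cos(y),np.sin(y)
def W(a,b,z): return [.5545+c*a-n*b,.235+n*a+c*b,z]
for a in (0,-.007):
  for b in (.095,.13,.165):
    print(a,b,[(z,np.round((proj(s,W(a,b,z))-[430,180])*8,0).tolist()) for z in (.012,.09,.1,.11,.12,.13,.17,.182)])
a=cv2.imread("pics/scene0.png");c1=cv2.resize(a[192:232,440:485],None,fx=16,fy=14,interpolation=cv2.INTER_CUBIC)
cv2.imwrite("pics/c4.png",cv2.convertScaleAbs(c1,alpha=2.5))
E
```

```text
0 0.095 [(0.012, [26.0, 433.0]), (0.09, [79.0, 274.0]), (0.1, [87.0, 252.0]), (0.11, [94.0, 230.0]), (0.12, [102.0, 208.0]), (0.13, [109.0, 185.0]), (0.17, [141.0, 91.0]), (0.182, [151.0, 62.0])]
0 0.13 [(0.012, [149.0, 459.0]), (0.09, [209.0, 300.0]), (0.1, [217.0, 279.0]), (0.11, [226.0, 257.0]), (0.12, [234.0, 235.0]), (0.13, [243.0, 212.0]), (0.17, [279.0, 118.0]), (0.182, [290.0, 89.0])]
0 0.165 [(0.012, [272.0, 485.0]), (0.09, [340.0, 327.0]), (0.1, [349.0, 306.0]), (0.11, [359.0, 284.0]), (0.12, [368.0, 262.0]), (0.13, [378.0, 239.0]), (0.17, [418.0, 146.0]), (0.182, [431.0, 117.0])]
-0.007 0.095 [(0.012, [29.0, 413.0]), (0.09, [82.0, 254.0]), (0.1, [89.0, 232.0]), (0.11, [97.0, 210.0]), (0.12, [104.0, 188.0]), (0.13, [112.0, 165.0]), (0.17, [143.0, 71.0]), (0.182, [153.0, 41.0])]
-0.007 0.13 [(0.012, [151.0, 439.0]), (0.09, [211.0, 280.0]), (0.1, [219.0, 259.0]), (0.11, [228.0, 237.0]), (0.12, [236.0, 214.0]), (0.13, [245.0, 192.0]), (0.17, [281.0, 98.0]), (0.182, [292.0, 68.0])]
-0.007 0.165 [(0.012, [274.0, 465.0]), (0.09, [342.0, 307.0]), (0.1, [351.0, 285.0]), (0.11, [360.0, 263.0]), (0.12, [370.0, 241.0]), (0.13, [380.0, 219.0]), (0.17, [420.0, 125.0]), (0.182, [432.0, 96.0])]
```

View pics/c4.png

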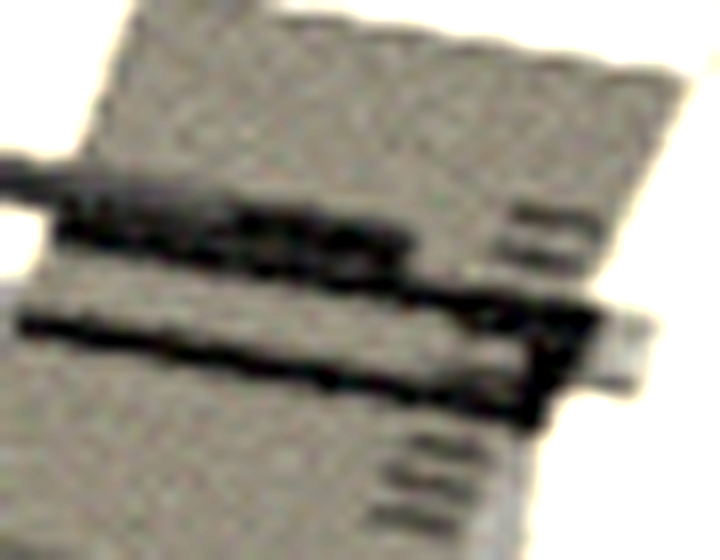

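```bash
cat >> h.py <<'E'
def goal(p,Rg,s=None):
    s=s or get_state(); Rc=rot(s["ee_rot"]); d=Rc.T@(np.array(p)-s["position"])*100
    return np.round(np.r_[d,np.degrees(R.from_matrix(Rc.T@Rg).as_rotvec())],2)
def down(ang,tilt=0):
    # jaw (y) axis along world heading ang (rad); z=x cross y; tilt about y (deg)
    x=np.array([0,0,-1.]);y=np.array([np.cos(ang),np.sin(ang),0]);z=np.cross(x,y)
    return np.c_[x,y,z]@R.from_euler('y',tilt,degrees=True).as_matrix()
E
python3 - <<'E'
from h import *
s=get_state();print(np.round(rot(s["ee_rot"]),3));c=read_camera("wrist");print(np.round(c["mount"],4),c["vertical_fov"],c["cx"],c["cy"])
M=np.array(c["mount"])
for ang in (np.pi/2,-np.pi/2):
  for t in (0,20,-20,35,-35):
    Rg=down(ang,t); print(ang,t,"x",Rg[:,0].round(2),"z",Rg[:,2].round(2),"cam off",(Rg@M[:3,3]).round(3),"view",(Rg@M[:3,2]).round(2),goal([.66,.33,.25],Rg))
E
```

```text
[[-0.001  0.415  0.91 ]
 [-0.001  0.91  -0.415]
 [-1.    -0.001  0.   ]]
[[-2.000e-04 -2.675e-01  9.636e-01 -1.804e-01]
 [ 1.000e+00 -1.200e-03 -2.000e-04  1.500e-03]
 [ 1.200e-03  9.636e-01  2.675e-01 -6.820e-02]
 [ 0.000e+00  0.000e+00  0.000e+00  1.000e+00]] 65.34203582186959 324.3421650761877 199.22677068568171
1.5707963267948966 0 x [ 0.  0. -1.] z [ 1. -0.  0.] cam off [-0.068  0.001  0.18 ] view [ 0.27 -0.   -0.96] [-5.640e+00  4.940e+00  4.636e+01 -2.451e+01 -2.000e-02  7.000e-02]
1.5707963267948966 20 x [-0.34  0.   -0.94] z [ 0.94 -0.   -0.34] cam off [-0.002  0.001  0.193] view [-0.08 -0.   -1.  ] [ -5.64   4.94  46.36 -24.27  19.68  -4.21]
1.5707963267948966 -20 x [ 0.34 -0.   -0.94] z [ 0.94 -0.    0.34] cam off [-0.126  0.001  0.146] view [ 0.58 -0.   -0.81] [ -5.64   4.94  46.36 -24.25 -19.71   4.35]
1.5707963267948966 35 x [-0.57  0.   -0.82] z [ 0.82 -0.   -0.57] cam off [0.048 0.001 0.187] view [-0.33 -0.   -0.94] [ -5.64   4.94  46.36 -23.76  34.44  -7.42]
1.5707963267948966 -35 x [ 0.57 -0.   -0.82] z [ 0.82 -0.    0.57] cam off [-0.159  0.001  0.109] view [ 0.77 
[... 210 characters left out ...]
9e+02  9.0000e-02  2.0000e-02]
-1.5707963267948966 20 x [ 0.34  0.   -0.94] z [-0.94 -0.   -0.34] cam off [ 0.002 -0.001  0.193] view [ 0.08  0.   -1.  ] [ -5.64   4.94  46.36 153.39   5.97  27.07]
-1.5707963267948966 -20 x [-0.34 -0.   -0.94] z [-0.94 -0.    0.34] cam off [ 0.126 -0.001  0.146] view [-0.58  0.   -0.81] [ -5.64   4.94  46.36 153.38  -5.78 -27.02]
-1.5707963267948966 35 x [ 0.57  0.   -0.82] z [-0.82 -0.   -0.57] cam off [-0.048 -0.001  0.187] view [ 0.33  0.   -0.94] [ -5.64   4.94  46.36 149.08  10.3   47.03]
-1.5707963267948966 -35 x [-0.57 -0.   -0.82] z [-0.82 -0.    0.57] cam off [ 0.159 -0.001  0.109] view [-0.77  0.   -0.64] [ -5.64   4.94  46.36 149.06 -10.12 -46.98]
```

Emit:
drive_tool(
  plan=[
    [-5, 0, 0, 15, 0, 0, 0],
    [-9, 0, 6, 15, 0, 0, 0],
    [-12, 2, 12, 15, 0, 0, 0],
    [-12, 3, 16, 15, 0, 0, 0],
  ],
  squeeze=40,
)

```text
time: 0.48
position: [0.3219, 0.449, 0.2985]
ee_rot: [0.666, 0.239, 0.666, -0.238]
wrist_force: [0.9, 1.3, -0.2]
opening: 0.0857
```

```bash
python3 - <<'E'
from h import *
s=get_state();print(s["joint_pos"].round(3),s["position"].round(3),s["time"]);print(rot(s["ee_rot"]).round(2))
for t in(-30,-25): print(goal([.58,.33,.28],down(-np.pi/2,t)))
E
```

```text
[0.949 0.205 0.285 1.649 0.    1.637] [0.322 0.449 0.299] 0.4833
[[ 0.    0.63  0.77]
 [ 0.    0.77 -0.63]
 [-1.    0.   -0.  ]]
[  1.86   7.19  27.5  136.57 -13.24 -36.63]
[  1.86   7.19  27.5  137.8  -11.08 -30.59]
```

```bash
python3 - <<'E'
from h import *
M=np.array(read_camera("wrist")["mount"])
for p,a,t in(([.59,.36,.27],-48,-30),([.59,.36,.27],-48,-22)):
  Rg=down(np.radians(a),t);e=Rg@M[:3,3]+p;A=Rg@M[:3,:3];k=dict(e=e,A=A,f=312,cx=324,cy=199)
  print(goal(p,Rg),e.round(3),proj(k,[.549,.365,.12]),proj(k,[.555,.235,.132]))
E
```

```text
[  3.02   9.92  25.68  95.71 -22.23 -26.03] [0.702 0.459 0.392] [291.98905285 129.82431731] [382.00206512 195.6692806 ]
[  3.02   9.92  25.68  96.89 -16.33 -19.21] [0.688 0.447 0.412] [293.08997666 149.46652426] [381.82124064 216.48140956]
```

Emit:
drive_tool(
  plan=[
    [0, 3, 6, 95.7, -22.2, -26, 0],
    [0, 6, 12, 95.7, -22.2, -26, 0],
    [1, 8, 18, 95.7, -22.2, -26, 0],
    [2, 9.9, 22, 95.7, -22.2, -26, 0],
    [3, 9.9, 25.7, 95.7, -22.2, -26, 0],
    [3, 9.9, 25.7, 95.7, -22.2, -26, 0],
    [3, 9.9, 25.7, 95.7, -22.2, -26, 0],
    [3, 9.9, 25.7, 95.7, -22.2, -26, 0],
    [3, 9.9, 25.7, 95.7, -22.2, -26, 0],
    [3, 9.9, 25.7, 95.7, -22.2, -26, 0],
    [3, 9.9, 25.7, 95.7, -22.2, -26, 0],
    [3, 9.9, 25.7, 95.7, -22.2, -26, 0],
  ],
)

```text
time: 1.53
position: [0.5665, 0.34, 0.2316]
ee_rot: [-0.411, -0.511, -0.293, 0.696]
wrist_force: [0.3, 0.4, 0.0]
opening: 0.0853
```

```bash
python3 - <<'E'
from h import *
s=get_state();print(s["joint_pos"].round(3),s["position"].round(3),s["time"]);print(rot(s["ee_rot"]).round(2))
print(goal([.59,.36,.27],down(np.radians(-48),-30)))
E
```

```text
[ 0.612  0.742  0.913  2.02  -0.142  2.718] [0.566 0.34  0.232] 1.5333
[[-0.14  0.87 -0.47]
 [-0.27 -0.49 -0.83]
 [-0.95  0.01  0.31]]
[ -4.54   1.11  -1.58  16.78 -12.13  -8.13]
```

```bash
python3 - <<'E'
from h import *
import pickle
im,k=cam("wrist");pickle.dump(k,open("Kw.pkl","wb"));print(k["e"],proj(k,[.549,.365,.12]))
u,v=proj(k,[.549,.365,.11]).astype(int)
c=im[max(0,v-75):v+75,max(0,u-100):u+100];print(max(0,u-100),max(0,v-75));save("w1.png",cv2.resize(cv2.convertScaleAbs(c,alpha=1.6),None,fx=4,fy=4,interpolation=cv2.INTER_CUBIC))
E
```

```text
[0.62396619 0.44643169 0.38249461] [292.89193984 138.45497815]
193 59
```

View pics/w1.png

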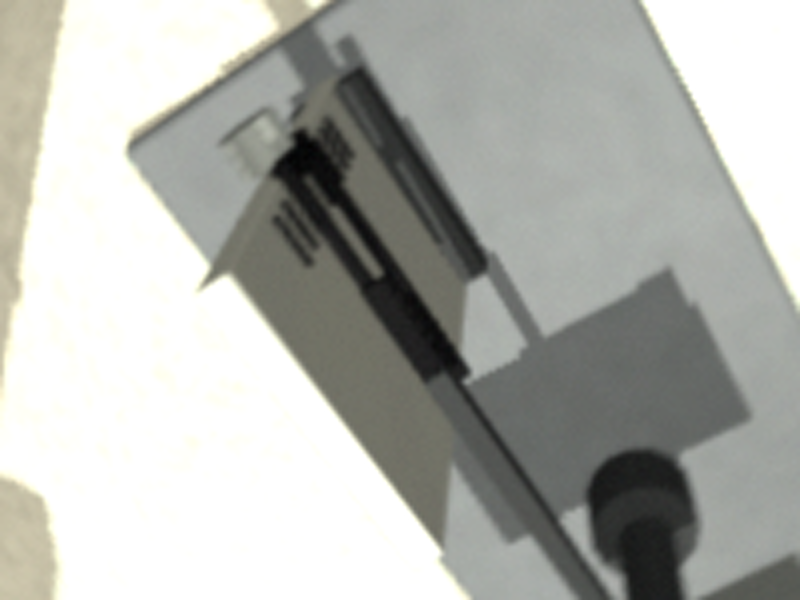

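```bash
python3 - <<'E'
from h import *
import pickle
w=pickle.load(open("Kw.pkl","rb"));s=pickle.load(open("K.pkl","rb"))["scene"]
c,n=np.cos(.05),np.sin(.05);Rz=np.array([[c,-n,0],[n,c,0],[0,0,1]]);o=np.array([.5545,.235,0])
def onx(k,u,v,xf):
    e=Rz.T@(k["e"]-o);d=Rz.T@ray(k,u,v);p=e+d*(xf-e[0])/d[0];return (p[1:]*1000).round(1)
W=lambda u,v,x:onx(w,u/4+193,v/4+59,x)
S=lambda u,v,x:onx(s,u/16+440,v/14+192,x)
for xf in(-.004,-.006,-.008):
  print(xf,"W top",W(232,275,xf),W(440,550,xf),"up",W(290,180,xf),W(365,283,xf),"low",W(325,165,xf),W(400,275,xf),"ticks",W(277,218,xf),W(303,203,xf),W(322,125,xf))
  print("   S top",S(690,75,xf),"up",S(60,232,xf),S(450,293,xf),"low",S(25,325,xf),S(300,371,xf))
for xf in(.002,0,-.002): print(xf,"ptr W",W(418,328,xf),W(375,285,xf),W(450,378,xf),"S",S(325,235,xf),S(410,245,xf),S(235,222,xf))
E
```

```text
-0.004 W top [167.5 170.5] [102.4 175.2] up [165.7 108.6] [138.  109.1] low [159.3  78. ] [127.8  81. ] ticks [164.5 131.5] [160.5 110.9] [164.5  58.2]
   S top [166.8 168.6] up [ 99.5 107.1] [150.8 109. ] low [99.6 82.6] [136.8  83.5]
-0.006 W top [166.5 165.5] [ 99.9 170.2] up [164.7 102. ] [136.4 102.6] low [158.1  70.8] [125.9  73.8] ticks [163.5 125.5] [159.4 104.5] [163.5  50.5]
   S top [167.4 166.3] up [ 99.8 104.6] [151.3 106.5] low [99.9 80.1] [137.2  80.9]
-0.008 W top [165.6 160.4] [ 97.4 165.3] up [163.7  95.5] [134.7  96.1] low [157.   63.5] [124.   66.6] ticks [162.4 119.5] [158.3  98. ] [162.5  42.8]
   S top [167.9 163.9] up [100.1 102.1] [151.8 104. ] low [100.3  77.5] [137.6  78.3]
0.002 ptr W [124.8 116.3] [140.2 123.6] [111.7 119.3] S [131.2 125. ] [142.  126.2] [119.5 124.3]
0 ptr W [122.6 109.5] [138.5 117. ] [109.2 112.5] S [131.6 122.5] [142.4 123.7] [119.9 121.8]
-0.002 ptr W [120.5 102.7] [136.7 110.3] [106.7 105.7] S [132. 120.] [142.8 121.2] [120.3 119.4]
```

The views agree on a need of about 31 mm (pointer z ≈ 0.127, index mid ≈ 0.0955), so I'll use the **thick** blank. Next I move over mag_thick.

```bash
python3 - <<'E'
from h import *
print(goal([.566,.30,.28],rot(get_state()["ee_rot"])),goal([.566,.18,.27],down(np.pi/2+.01)),goal([.56,-.088,.17],down(np.pi/2+.01)))
E
```

```text
[-3.63  1.98  4.79  0.    0.    0.  ] [   0.6     7.9    14.37 -119.18   11.47   18.48] [  17.52   20.54   33.67 -119.18   11.47   18.48]
```

Emit:
drive_tool(
  plan=[
    [-3.6, 2, 4.8, 0, 0, 0, 0],
    [-3.6, 2, 4.8, -119.2, 11.5, 18.5, 0],
    [-2, 4, 9, -119.2, 11.5, 18.5, 0],
    [0.6, 7.9, 14.4, -119.2, 11.5, 18.5, 0],
    [2, 9, 17, -119.2, 11.5, 18.5, 0],
    [5, 11, 20, -119.2, 11.5, 18.5, 0],
    [8, 13.5, 23.5, -119.2, 11.5, 18.5, 0],
    [11, 16, 27, -119.2, 11.5, 18.5, 0],
    [14, 18.5, 30.5, -119.2, 11.5, 18.5, 0],
    [17.5, 20.5, 33.7, -119.2, 11.5, 18.5, 0],
    [17.5, 20.5, 33.7, -119.2, 11.5, 18.5, 0],
    [17.5, 20.5, 33.7, -119.2, 11.5, 18.5, 0],
  ],
)

```text
time: 2.58
position: [0.5595, -0.0772, 0.175]
ee_rot: [0.678, 0.231, 0.625, -0.309]
wrist_force: [0.7, -0.3, 0.5]
opening: 0.0854
```

```bash
python3 - <<'E'
from h import *
s=get_state();print(s["joint_pos"].round(3),s["position"].round(3),s["time"])
print(goal([.56,-.088,.17],down(np.pi/2+.01)))
E
```

```text
[-0.061  0.167 -0.04   1.329 -0.13   0.722] [ 0.56  -0.077  0.175] 2.5833
[  0.64  -0.69   0.73 -45.49   4.38   6.58]
```

Emit:
drive_tool(
  plan=[
    [0.6, -0.7, 0.7, -45.5, 4.4, 6.6, 0],
    [0.6, -0.7, 0.7, -45.5, 4.4, 6.6, 0],
    [0.6, -0.7, 0.7, -45.5, 4.4, 6.6, 0],
    [0.6, -0.7, 0.7, -45.5, 4.4, 6.6, 0],
    [0.6, -0.7, 0.7, -45.5, 4.4, 6.6, 0],
    [0.6, -0.7, 0.7, -45.5, 4.4, 6.6, 0],
    [0.6, -0.7, 0.7, -45.5, 4.4, 6.6, 0],
    [0.6, -0.7, 0.7, -45.5, 4.4, 6.6, 0],
    [0.6, -0.7, 0.7, -45.5, 4.4, 6.6, 0],
  ],
)

```text
time: 3.33
position: [0.5597, -0.0879, 0.1702]
ee_rot: [0.707, -0.003, 0.707, 0.003]
wrist_force: [-0.6, -1.0, 0.0]
opening: 0.0852
```

```bash
python3 - <<'E'
from h import *
import pickle
s=get_state();print(s["joint_pos"].round(3),s["position"].round(4),s["time"],rot(s["ee_rot"]).round(3).tolist())
im,k=cam("wrist");pickle.dump(k,open("Kw.pkl","wb"))
u,v=proj(k,[.60,-.089,.03]).astype(int)
x,y=max(0,u-65),max(0,v-75);print(x,y);c=im[y:y+150,x:x+130];save("w2.png",cv2.resize(cv2.convertScaleAbs(c,alpha=1.6),None,fx=4,fy=4,interpolation=cv2.INTER_CUBIC))
E
```

```text
[-0.156  0.206  0.003  1.369  0.    -0.165] [ 0.5597 -0.0879  0.1702] 3.3333 [[-0.0, -0.009, 1.0], [0.0, 1.0, 0.009], [-1.0, 0.0, -0.0]]
256 140
```

View pics/w2.png

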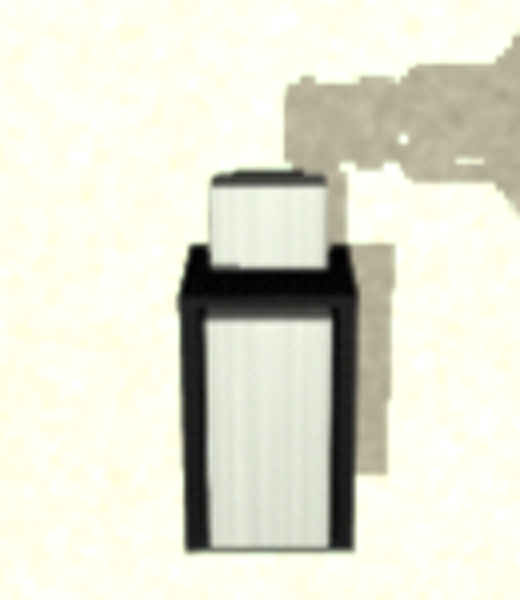

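```bash
python3 - <<'E'
from h import *
import pickle
k=pickle.load(open("Kw.pkl","rb"));f=lambda u,v,z:onz(k,u/4+256,v/4+140,z)[:2].round(4)
print("front",f(211,185,.022),f(326,185,.022),"near plate",f(211,268,.022),f(327,268,.022))
print("top",f(205,318,.054),f(331,318,.054),f(330,548,.054),f(209,548,.054))
print("wall",f(180,300,.049),f(355,300,.049),f(354,550,.049),f(186,550,.049))
for p in([.5745,-.0895,.12],[.5745,-.0895,.009]): print(goal(p,down(np.pi/2+.01)))
E
```

```text
front [ 0.5689 -0.1032] [ 0.5687 -0.0721] near plate [ 0.5924 -0.1033] [ 0.5921 -0.0714]
top [ 0.5958 -0.1033] [ 0.5955 -0.0717] [ 0.6599 -0.0706] [ 0.6602 -0.1027]
wall [ 0.5927 -0.1099] [ 0.5924 -0.0654] [ 0.6633 -0.0639] [ 0.6636 -0.1092]
[ 5.02 -0.19  1.49 -0.05 -0.02 -0.01]
[ 1.612e+01 -1.900e-01  1.490e+00 -5.000e-02 -2.000e-02 -1.000e-02]
```

Emit:
drive_tool(
  plan=[
    [3, 0, 1.7, 0, 0, 0, 0],
    [6, 0, 1.7, 0, 0, 0, 0],
    [9, 0, 1.7, 0, 0, 0, 0],
    [12, 0, 1.7, 0, 0, 0, 0],
    [14.5, 0, 1.7, 0, 0, 0, 0],
    [16.1, 0, 1.7, 0, 0, 0, 0],
    [16.1, 0, 1.7, 0, 0, 0, 0],
    [16.1, 0, 1.7, 0, 0, 0, 80],
    [16.1, 0, 1.7, 0, 0, 0, 160],
    [16.1, 0, 1.7, 0, 0, 0, 255],
    [16.1, 0, 1.7, 0, 0, 0, 255],
    [16.1, 0, 1.7, 0, 0, 0, 255],
  ],
  squeeze=50,
)

```text
time: 4.38
position: [0.5774, -0.0877, 0.0105]
ee_rot: [0.708, -0.003, 0.706, 0.003]
wrist_force: [-0.2, 0.1, -0.3]
opening: 0.0254
```

Emit:
drive_tool(
  plan=[
    [0, 0, 0, 0, 0, 0, 255],
    [0, 0, 0, 0, 0, 0, 255],
    [0, 0, 0, 0, 0, 0, 255],
  ],
)

```text
time: 4.63
position: [0.5776, -0.0878, 0.0108]
ee_rot: [0.708, -0.003, 0.706, 0.003]
wrist_force: [0.1, 0.2, -1.0]
opening: 0.0001
```

```bash
python3 - <<'E'
from h import *
im,k=cam("wrist");s=get_state();print(s["position"],s["opening"],s["wrist_force"])
save("w3.png",cv2.resize(cv2.convertScaleAbs(im[60:340,190:450],alpha=1.6),None,fx=2,fy=2,interpolation=cv2.INTER_CUBIC))
E
```

```text
[ 0.57753719 -0.08771932  0.01068193] -0.00014263362334680053 [-0.21985494  0.44119472  0.2176267 ]
```

View pics/w3.png

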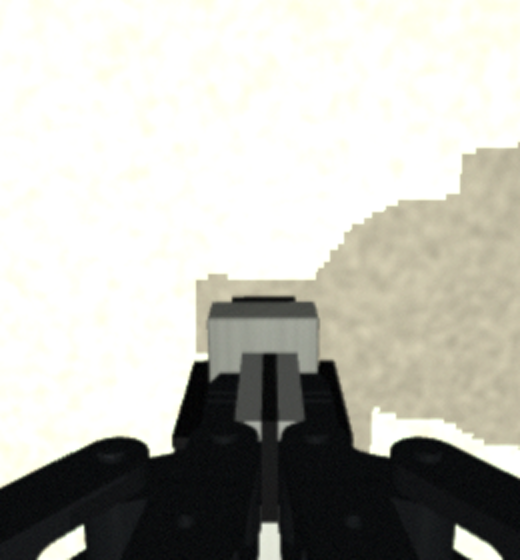

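```bash
python3 - <<'E'
from h import *
im,k=cam("wrist");s=get_state()
P=lambda p:((proj(k,p)-[190,60])*2).round(0)
print(P([.5685,-.1035,.022]),P([.5685,-.072,.022]),P([.5685,-.088,.006]))
for z in(.0107,.0235,.03): print(z,[P([.5776+d,-.0877,z]) for d in(-.011,0,.011)])
print([ (g,onz(k,190+237/2,60+355/2,g).round(4),onz(k,190+303/2,60+420/2,g).round(4)) for g in(.011,.0235,.04,.06)])
print(k["e"])
E
```

```text
[209. 317.] [319. 318.] [263. 300.]
0.0107 [array([264., 299.]), array([264., 333.]), array([264., 366.])]
0.0235 [array([264., 313.]), array([264., 349.]), array([263., 384.])]
0.03 [array([264., 320.]), array([264., 358.]), array([263., 394.])]
[(0.011, array([ 0.5847, -0.096 ,  0.011 ]), array([ 0.6069, -0.0751,  0.011 ])), (0.0235, array([ 0.5795, -0.0954,  0.0235]), array([ 0.6002, -0.0759,  0.0235])), (0.04, array([ 0.5726, -0.0945,  0.04  ]), array([ 0.5913, -0.0769,  0.04  ])), (0.06, array([ 0.5643, -0.0935,  0.06  ]), array([ 0.5804, -0.0783,  0.06  ]))]
[ 0.50965763 -0.08679932  0.19089641]
```

Emit:
drive_tool(
  plan=[
    [-3, 0, 0, 0, 0, 0, 255],
    [-4, 0, -3, 0, 0, 0, 255],
    [-3, 0, -6.5, 0, 0, 0, 255],
    [-1, 0, -6.5, 0, 0, 0, 255],
    [0, 0, -6.5, 0, 0, 0, 255],
    [0, 0, -6.5, 0, 0, 0, 255],
    [0.3, 0, -6.5, 0, 0, 0, 255],
    [0.5, 0, -6.5, 0, 0, 0, 255],
  ],
)

```text
time: 5.4
position: [0.5136, -0.0884, 0.0056]
ee_rot: [0.708, -0.003, 0.706, 0.003]
wrist_force: [0.6, 0.4, 0.7]
opening: 0.0
```

Emit:
drive_tool(
  plan=[
    [0.2, 0, 0, 0, 0, 0, 255],
    [0.4, 0, 0, 0, 0, 0, 255],
    [0.5, 0, 0, 0, 0, 0, 255],
  ],
)

```text
time: 5.65
position: [0.5142, -0.0884, 0.0006]
ee_rot: [0.708, -0.003, 0.706, 0.003]
wrist_force: [0.5, 0.2, -0.5]
opening: 0.0001
```

```bash
python3 - <<'E'
from h import *
im,k=cam("top");s=get_state();print(s["position"],s["opening"],s["wrist_force"])
im2,k2=cam("scene")
a=cv2.resize(cv2.convertScaleAbs(im[130:230,320:420],alpha=1.7),None,fx=4,fy=4,interpolation=cv2.INTER_CUBIC)
b=cv2.resize(cv2.convertScaleAbs(im2[130:230,200:300],alpha=1.7),None,fx=4,fy=4,interpolation=cv2.INTER_CUBIC)
save("d1.png",np.hstack([a,b]));print(proj(k2,s["position"]))
E
```

```text
[ 5.13889640e-01 -8.83773521e-02  4.13629952e-04] 0.0001148199594206116 [-0.36746973 -0.61078438 -0.63116185]
[269.36038046 183.52156318]
```

View pics/d1.png

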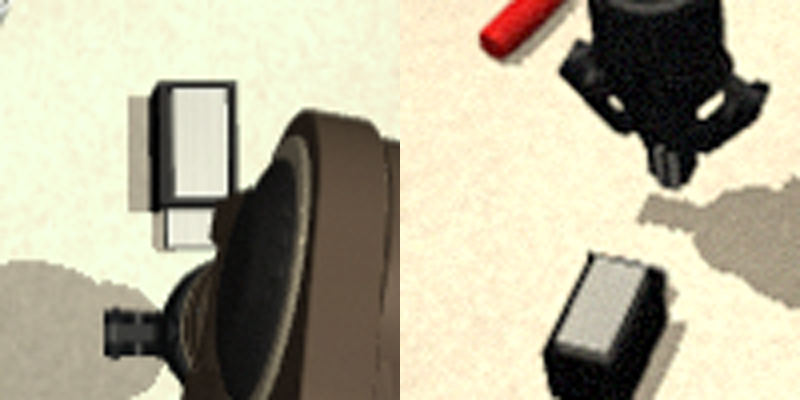

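The scene picture shows the tip at about (672,188) in the crop. The stated TCP would be at (677,214), and the shadow is detached from the fingers. So the real fingertip ends well short of the stated TCP, and I'll probe the bench to find it.

Emit:
drive_tool(
  plan=[
    [0.3, 0, 0, 0, 0, 0, 255],
    [0.6, 0, 0, 0, 0, 0, 255],
    [0.8, 0, 0, 0, 0, 0, 255],
    [0.8, 0, 0, 0, 0, 0, 255],
  ],
)

```text
time: 6.08
position: [0.5134, -0.0883, -0.0081]
ee_rot: [0.708, -0.003, 0.707, 0.003]
wrist_force: [-0.4, -0.3, -0.3]
opening: 0.0001
```

Emit:
drive_tool(
  plan=[
    [0.15, 0, 0, 0, 0, 0, 255],
    [0.3, 0, 0, 0, 0, 0, 255],
    [0.3, 0, 0, 0, 0, 0, 255],
  ],
)

```text
time: 6.33
position: [0.5131, -0.0883, -0.0114]
ee_rot: [0.707, -0.003, 0.707, 0.003]
wrist_force: [-0.4, -0.3, -0.2]
opening: 0.0
```

Emit:
drive_tool(
  plan=[
    [0.1, 0, 0, 0, 0, 0, 255],
    [0.2, 0, 0, 0, 0, 0, 255],
    [0.2, 0, 0, 0, 0, 0, 255],
  ],
)

```text
time: 6.58
position: [0.513, -0.0883, -0.0136]
ee_rot: [0.707, -0.003, 0.707, 0.003]
wrist_force: [0.4, -0.6, -0.4]
opening: 0.0001
```

Emit:
drive_tool(
  plan=[
    [0.1, 0, 0, 0, 0, 0, 255],
    [0.2, 0, 0, 0, 0, 0, 255],
    [0.2, 0, 0, 0, 0, 0, 255],
  ],
)

```text
time: 6.83
position: [0.5129, -0.0882, -0.0158]
ee_rot: [0.707, -0.003, 0.707, 0.003]
wrist_force: [-0.0, 0.4, 0.9]
opening: 0.0001
```

Emit:
drive_tool(
  plan=[
    [0.1, 0, 0, 0, 0, 0, 255],
    [0.2, 0, 0, 0, 0, 0, 255],
    [0.2, 0, 0, 0, 0, 0, 255],
  ],
)

```text
time: 7.08
position: [0.5127, -0.0882, -0.0181]
ee_rot: [0.707, -0.003, 0.707, 0.003]
wrist_force: [-1.0, -0.1, -0.7]
opening: -0.0003
```

Emit:
drive_tool(
  plan=[
    [0.1, 0, 0, 0, 0, 0, 255],
    [0.2, 0, 0, 0, 0, 0, 255],
    [0.2, 0, 0, 0, 0, 0, 255],
  ],
)

```text
time: 7.33
position: [0.5125, -0.0882, -0.0203]
ee_rot: [0.707, -0.003, 0.707, 0.003]
wrist_force: [-0.5, 0.1, -0.3]
opening: -0.0
```

Emit:
drive_tool(
  plan=[
    [0.1, 0, 0, 0, 0, 0, 255],
    [0.2, 0, 0, 0, 0, 0, 255],
    [0.2, 0, 0, 0, 0, 0, 255],
  ],
)

```text
time: 7.58
position: [0.5124, -0.0881, -0.0226]
ee_rot: [0.707, -0.003, 0.707, 0.003]
wrist_force: [-0.5, 0.9, -0.3]
opening: -0.0001
```

```bash
python3 - <<'E'
from h import *
s=get_state();print(s["position"],s["wrist_force"],s["joint_torque"].round(2))
im2,k2=cam("scene");save("s5.png",im2)
p=s["position"];print(proj(k2,p),proj(k2,[p[0],p[1],0]))
u,v=269,183
g=cv2.cvtColor(im2,cv2.COLOR_RGB2GRAY)[170:192,258:280]
for r,row in zip(range(170,192),g): print(r,' '.join('%3d'%x for x in row))
E
```

```text
[ 0.51240844 -0.08814819 -0.02256004] [-0.47447272  0.89248538 -0.34285056] [ -0.   -45.32  31.68  -0.06   0.     0.  ]
[270.27174901 188.81441597] [269.66520442 183.21582907]
170 131 148 109  35   5   9   8   7   5   7   1   6   3   6   0  12   0   4   6  14   2   0
171 151 149 141  97  15   1   8   3   0   2  12  10  13   5   6   3  13   4  10   5   4   8
172 151 148 150 135  62   1  18  40  46  14  14  15   9   7   0   8  10  10  12   0   2   0
173 144 145 149 147 108   0  25  54  49  21  32   7   5   3  15   0  10   4   2   1  16  79
174 144 145 144 158 121   0  27  54  26  29  47  29   5   7   7   6  26  83 105  73  96 135
175 146 142 148 154 122   9  23  48  34  21  43  43  22   2   9   8  26  98 153 137 138 151
176 147 148 144 154 132  44  20  41  38  15  42  45  18   1   2  10  10  88 150 147 149 147
177 145 144 117 123 107  43  10  43  42  15  39  50  28  12   2   0  46 108 151 136 114 114
178 135 106  88  88  89  55   5  31  42  15  35  46  32   1   7   9  82 147 143 103  87  88
179 131  88  95  92  94  82  40  41  43  22  32  50  33   7   2  27  89 125 107  88  85  92
180 
[... 399 characters left out ...]
  97 100  96  93  94  93  91  94  88  95  98  92  91  91
185 136 122 126 127 119  85  88  86  92  96  91  93  92  96  89  89  90  90  93  92  89  90
186 146 148 145 151 146 129 117  84  86  88  89  86  90  90  89  97  97 100  95  92  94  93
187 145 145 146 147 150 153 146 131 131 131 131 130 114  91  91  95  96  94  94  92  92  95
188 150 152 150 145 144 148 146 149 155 154 154 156 137  87  87  93  93  90  94  91  99  95
189 149 147 147 150 148 147 152 147 146 151 151 154 132  87  90  87  89  91  87  89  97  96
190 144 149 149 151 145 148 152 152 146 148 146 150 143 113  89  89  93  87  92  94  94  92
191 146 145 147 146 146 148 150 151 151 146 145 150 149 135  90  91  96  97  93  93  97  99
```

Emit:
drive_tool(
  plan=[
    [0.3, 0, 0, 0, 0, 0, 255],
    [0.6, 0, 0, 0, 0, 0, 255],
    [0.8, 0, 0, 0, 0, 0, 255],
    [0.8, 0, 0, 0, 0, 0, 255],
  ],
)

```text
time: 7.97
position: [0.512, -0.0881, -0.0311]
ee_rot: [0.707, -0.003, 0.708, 0.003]
wrist_force: [0.3, -0.3, 0.7]
opening: -0.0001
```

Emit:
drive_tool(
  plan=[
    [0.1, 0, 0, 0, 0, 0, 255],
    [0.2, 0, 0, 0, 0, 0, 255],
    [0.2, 0, 0, 0, 0, 0, 255],
  ],
)

```text
time: 8.22
position: [0.5118, -0.088, -0.0334]
ee_rot: [0.706, -0.003, 0.708, 0.003]
wrist_force: [-0.0, 0.9, -0.0]
opening: -0.0003
```

Emit:
drive_tool(
  plan=[
    [0.1, 0, 0, 0, 0, 0, 255],
    [0.2, 0, 0, 0, 0, 0, 255],
    [0.2, 0, 0, 0, 0, 0, 255],
  ],
)

```text
time: 8.47
position: [0.5117, -0.088, -0.0356]
ee_rot: [0.706, -0.003, 0.708, 0.003]
wrist_force: [-0.8, -0.1, 0.5]
opening: 0.0001
```

Emit:
drive_tool(
  plan=[
    [0.1, 0, 0, 0, 0, 0, 255],
    [0.2, 0, 0, 0, 0, 0, 255],
    [0.2, 0, 0, 0, 0, 0, 255],
  ],
)

```text
time: 8.72
position: [0.5118, -0.088, -0.0369]
ee_rot: [0.707, -0.003, 0.708, 0.003]
wrist_force: [-2.3, -0.2, 5.7]
opening: -0.0
```

Contact came at TCP z ≈ −0.0365, so the real tip is about 36.5 mm short of the reported TCP. I'll regrasp with that offset.

Emit:
drive_tool(
  plan=[
    [-3, 0, 0, 0, 0, 0, 0],
    [-6, 0, 0, 0, 0, 0, 0],
    [-7, 0, 3, 0, 0, 0, 0],
    [-7, 0, 6.3, 0, 0, 0, 0],
    [-7, 0, 6.3, 0, 0, 0, 0],
    [-7, 0, 6.3, 0, 0, 0, 0],
  ],
)

```text
time: 9.22
position: [0.576, -0.0874, 0.0325]
ee_rot: [0.707, -0.003, 0.708, 0.004]
wrist_force: [-0.5, -1.0, 0.4]
opening: 0.0719
```

```bash
python3 - <<'E'
from h import *
s=get_state();print(s["position"],s["opening"],goal([.575,-.088,-.030],down(np.pi/2+.01)))
E
```

```text
[ 0.57597075 -0.08742153  0.03252284] 0.0719080980994772 [ 6.25 -0.06 -0.09 -0.01 -0.09 -0.03]
```

Emit:
drive_tool(
  plan=[
    [0, 0, -0.1, 0, 0, 0, 0],
    [2, 0, -0.1, 0, 0, 0, 0],
    [4, 0, -0.1, 0, 0, 0, 0],
    [5.5, 0, -0.1, 0, 0, 0, 0],
    [6.25, 0, -0.1, 0, 0, 0, 0],
    [6.25, 0, -0.1, 0, 0, 0, 0],
    [6.25, 0, -0.1, 0, 0, 0, 100],
    [6.25, 0, -0.1, 0, 0, 0, 255],
    [6.25, 0, -0.1, 0, 0, 0, 255],
    [6.25, 0, -0.1, 0, 0, 0, 255],
    [6.25, 0, -0.1, 0, 0, 0, 255],
    [6.25, 0, -0.1, 0, 0, 0, 255],
  ],
  squeeze=60,
)

```text
time: 10.22
position: [0.5756, -0.0879, -0.0286]
ee_rot: [0.707, -0.004, 0.707, 0.003]
wrist_force: [-1.0, -2.0, 5.9]
opening: 0.0306
```

Emit:
drive_tool(
  plan=[
    [0, 0, 0, 0, 0, 0, 255],
    [0, 0, 0, 0, 0, 0, 255],
  ],
)

```text
time: 10.38
position: [0.5756, -0.0879, -0.0286]
ee_rot: [0.707, -0.004, 0.707, 0.003]
wrist_force: [0.8, -0.4, -2.0]
opening: 0.0303
```

Emit:
drive_tool(
  plan=[
    [0, 0, -0.5, 0, 0, 0, 255],
    [0, 0, -1.3, 0, 0, 0, 255],
    [0, 0, -2.1, 0, 0, 0, 255],
    [0, 0, -2.9, 0, 0, 0, 255],
    [0, 0, -3.7, 0, 0, 0, 255],
    [0, 0, -4.5, 0, 0, 0, 255],
    [0, 0, -5.3, 0, 0, 0, 255],
    [0, 0, -6.1, 0, 0, 0, 255],
    [0, 0, -6.9, 0, 0, 0, 255],
    [0, 0, -7.7, 0, 0, 0, 255],
    [0, 0, -8.5, 0, 0, 0, 255],
    [0, 0, -8.5, 0, 0, 0, 255],
  ],
)

```text
time: 11.38
position: [0.4881, -0.0886, -0.029]
ee_rot: [0.706, -0.003, 0.708, 0.003]
wrist_force: [-0.1, -0.4, -2.7]
opening: 0.0303
```

```bash
python3 - <<'E'
from h import *
im,k=cam("wrist");s=get_state();print(s["position"],s["opening"],s["wrist_force"])
im2,k2=cam("scene")
a=cv2.resize(cv2.convertScaleAbs(im[100:400,170:470],alpha=1.6),(400,400),interpolation=cv2.INTER_CUBIC)
b=cv2.resize(cv2.convertScaleAbs(im2[130:230,200:300],alpha=1.7),None,fx=4,fy=4,interpolation=cv2.INTER_CUBIC)
save("d2.png",np.hstack([a,b]))
E
```

```text
[ 0.48940993 -0.08866382 -0.0287736 ] 0.030512006707572245 [ 0.22811576 -0.21885136 -2.08083338]
```

The weight reads about 2.6 N, so one thick blank is out. I'll lower it to the bench.

Emit:
drive_tool(
  plan=[
    [0.2, 0, 0, 0, 0, 0, 255],
    [0.4, 0, 0, 0, 0, 0, 255],
    [0.55, 0, 0, 0, 0, 0, 255],
    [0.6, 0, 0, 0, 0, 0, 255],
    [0.6, 0, 0, 0, 0, 0, 255],
  ],
)

```text
time: 11.9
position: [0.4906, -0.0887, -0.0346]
ee_rot: [0.707, -0.004, 0.707, 0.003]
wrist_force: [0.3, 1.1, -1.4]
opening: 0.0302
```

Emit:
drive_tool(
  plan=[
    [0.1, 0, 0, 0, 0, 0, 255],
    [0.1, 0, 0, 0, 0, 0, 255],
  ],
)

```text
time: 12.07
position: [0.4906, -0.0888, -0.0347]
ee_rot: [0.707, -0.004, 0.707, 0.003]
wrist_force: [-3.6, 0.8, 8.5]
opening: 0.0301
```

Contact. I'll release, rise and look.

Emit:
drive_tool(
  plan=[
    [0, 0, 0, 0, 0, 0, 180],
    [0, 0, 0, 0, 0, 0, 120],
    [0, 0, 0, 0, 0, 0, 60],
    [0, 0, 0, 0, 0, 0, 0],
    [0, 0, 0, 0, 0, 0, 0],
    [-3, 0, 0, 0, 0, 0, 0],
    [-7, 0, 0, 0, 0, 0, 0],
    [-11, 0, 0, 0, 0, 0, 0],
    [-15, 0, 0, 0, 0, 0, 0],
    [-18, 0, 0, 0, 0, 0, 0],
    [-18, 0, 0, 0, 0, 0, 0],
  ],
)

```text
time: 12.98
position: [0.4938, -0.0892, 0.1523]
ee_rot: [0.711, -0.004, 0.703, 0.002]
wrist_force: [0.5, -0.0, -0.4]
opening: 0.0855
```

```bash
python3 - <<'E'
from h import *
import pickle
im,k=cam("wrist");s=get_state();print(s["position"],s["opening"],s["wrist_force"]);pickle.dump(k,open("Kw.pkl","wb"))
g=cv2.cvtColor(im,cv2.COLOR_RGB2GRAY)
u,v=proj(k,[.512,-.088,.016]).astype(int);x,y=u-70,v-60;print(x,y)
save("w6.png",cv2.resize(cv2.convertScaleAbs(im[y:y+120,x:x+140],alpha=1.5),None,fx=5,fy=5,interpolation=cv2.INTER_CUBIC))
E
```

```text
[ 0.49288136 -0.08907151  0.14917127] 0.08546872699584135 [ 0.68588859 -0.42404609 -0.52664886]
254 135
```

View pics/w6.png

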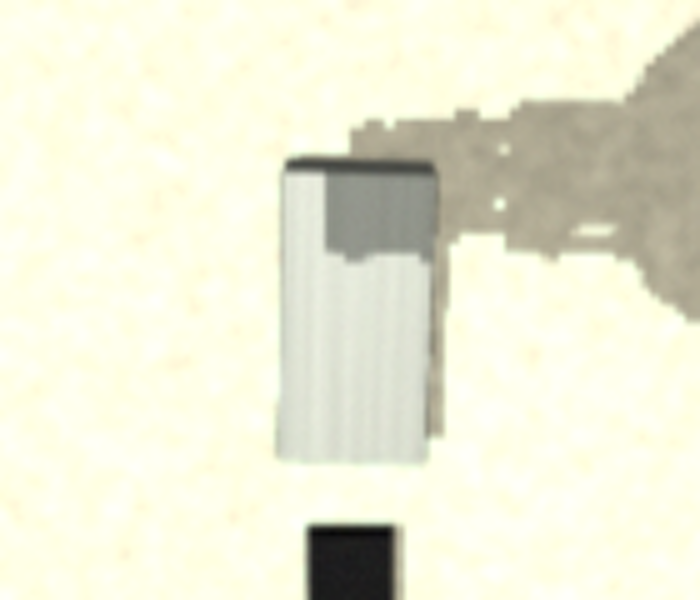

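The blank lies flat and clear of the tongue. Its top corners are (284,168), (435,174), (427,463) and (278,460).

```bash
python3 - <<'E'
from h import *
import pickle
k=pickle.load(open("Kw.pkl","rb"))
P=np.array([onz(k,u/5+254,v/5+135,.016) for u,v in [(284,168),(435,174),(427,463),(278,460)]]);print(P.round(4))
c=P.mean(0);d=(P[2]+P[3]-P[0]-P[1]);yaw=np.arctan2(d[1],d[0]);print(c,yaw,np.linalg.norm(d)/2)
w=P[1]-P[0];print("yaw2",np.arctan2(-w[0],w[1]))
s=get_state();print(s["position"],s["joint_pos"].round(3))
for a in(yaw,yaw+np.pi): print(goal([c[0],c[1],.10],down(a)))
E
```

```text
[[ 0.4833 -0.1021  0.016 ]
 [ 0.4843 -0.0711  0.016 ]
 [ 0.5477 -0.0714  0.016 ]
 [ 0.5473 -0.1037  0.016 ]]
[ 0.51563786 -0.08706921  0.016     ] -0.014333697435635088 0.06373310802794864
yaw2 -0.031613579621616185
[ 0.49288136 -0.08907151  0.14917127] [-1.780e-01  7.700e-02 -1.930e-01  1.293e+00 -1.000e-03 -1.880e-01]
[ 4.93  0.19  2.24 91.35  0.44 -0.26]
[  4.93   0.19   2.24 -88.65   0.26   0.44]
```

Emit:
drive_tool(
  plan=[
    [0, 0.2, 2.3, 91, 0.4, -0.3, 0],
    [0, 0.2, 2.3, 91, 0.4, -0.3, 0],
    [2, 0.2, 2.3, 91, 0.4, -0.3, 0],
    [4.9, 0.2, 2.3, 91, 0.4, -0.3, 0],
    [4.9, 0.2, 2.3, 91, 0.4, -0.3, 0],
    [4.9, 0.2, 2.3, 91, 0.4, -0.3, 0],
    [4.9, 0.2, 2.3, 91, 0.4, -0.3, 0],
    [4.9, 0.2, 2.3, 91, 0.4, -0.3, 0],
    [4.9, 0.2, 2.3, 91, 0.4, -0.3, 0],
    [4.9, 0.2, 2.3, 91, 0.4, -0.3, 0],
    [4.9, 0.2, 2.3, 91, 0.4, -0.3, 0],
    [4.9, 0.2, 2.3, 91, 0.4, -0.3, 0],
  ],
)

```text
time: 14.03
position: [0.5154, -0.0868, 0.0987]
ee_rot: [0.518, 0.48, 0.519, -0.482]
wrist_force: [0.3, 0.2, -0.4]
opening: 0.0851
```

```bash
python3 - <<'E'
from h import *
s=get_state();print(s["position"],s["joint_pos"].round(3));print(goal([.5155,-.0873,-.038],down(-.022)))
im,k=cam("wrist")
# edges of blank top by threshold against model: fit rect
g=cv2.cvtColor(im,cv2.COLOR_RGB2GRAY);save("w7.png",im)
pr=[proj(k,[.5155+a,-.0873+b,.016]).round(1) for a in(-.032,.032) for b in(-.016,.016)];print(pr)
u0,v0=proj(k,[.5155,-.0873,.016]).astype(int)
print("row",v0,g[v0,u0-60:u0+60].tolist());print("col",u0,g[v0-40:v0+40,u0].tolist())
E
```

```text
[ 0.51537908 -0.08679462  0.09872661] [-1.660e-01  1.400e-01 -2.330e-01  1.200e+00 -1.000e-03  1.331e+00]
[13.67  0.04  0.05  5.5   0.03  0.13]
[array([287. , 210.4]), array([288.5, 174.9]), array([359. , 215.5]), array([362.8, 180.3])]
row 195 [165, 165, 165, 166, 165, 163, 160, 159, 162, 166, 167, 166, 166, 165, 165, 164, 164, 164, 164, 165, 165, 165, 166, 157, 127, 148, 150, 149, 149, 149, 149, 148, 148, 148, 149, 149, 149, 150, 149, 150, 149, 149, 149, 148, 148, 148, 148, 149, 148, 148, 148, 149, 148, 146, 147, 147, 147, 147, 146, 145, 145, 146, 146, 145, 144, 145, 144, 144, 145, 144, 145, 145, 146, 145, 146, 146, 146, 147, 147, 147, 146, 147, 145, 146, 146, 146, 146, 146, 146, 146, 145, 145, 145, 145, 144, 144, 142, 140, 162, 167, 167, 166, 165, 165, 165, 166, 165, 163, 163, 163, 164, 165, 164, 163, 164, 165, 165, 151, 80, 22]
col 324 [165, 165, 167, 166, 163, 163, 165, 165, 165, 165, 165, 165, 163, 163, 160, 146, 110, 106, 104, 93, 59, 43, 46, 80, 126, 140, 143, 145, 147, 145, 144, 145, 147, 149, 147, 145, 144, 146, 147, 145, 145, 147, 148, 149, 145, 144, 142, 145, 147, 150, 149, 147, 144, 144, 146, 144, 141, 138, 142, 157, 166, 167, 166, 165, 165, 164, 165, 167, 166, 167, 164, 161, 160, 157, 160, 164, 165, 167, 166, 165]
```

Emit:
drive_tool(
  plan=[
    [2, 0.05, 0.1, 5.5, 0, 0.1, 0],
    [5, 0.05, 0.1, 5.5, 0, 0.1, 0],
    [8, 0.05, 0.1, 5.5, 0, 0.1, 0],
    [11, 0.05, 0.1, 5.5, 0, 0.1, 0],
    [13, 0.05, 0.1, 5.5, 0, 0.1, 0],
    [13.6, 0.05, 0.1, 5.5, 0, 0.1, 0],
    [13.6, 0.05, 0.1, 5.5, 0, 0.1, 60],
    [13.6, 0.05, 0.1, 5.5, 0, 0.1, 255],
    [13.6, 0.05, 0.1, 5.5, 0, 0.1, 255],
    [13.6, 0.05, 0.1, 5.5, 0, 0.1, 255],
    [13.6, 0.05, 0.1, 5.5, 0, 0.1, 255],
  ],
  squeeze=50,
)

```text
time: 15.0
position: [0.5164, -0.088, -0.0362]
ee_rot: [0.494, 0.507, 0.493, -0.507]
wrist_force: [0.1, 0.1, -1.9]
opening: 0.0626
```

Emit:
drive_tool(
  plan=[
    [-1, 0, 0, 0, 0, 0, 255],
    [-3, 0, 0, 0, 0, 0, 255],
    [-6, 0, 0, 0, 0, 0, 255],
    [-9, 0, 0, 0, 0, 0, 255],
    [-12, 0, 0, 0, 0, 0, 255],
    [-15, 0, 0, 0, 0, 0, 255],
    [-18, 0, 0, 0, 0, 0, 255],
    [-20, 0, 0, 0, 0, 0, 255],
    [-20, 0, 0, 0, 0, 0, 255],
  ],
)

```text
time: 15.75
position: [0.5185, -0.0882, 0.1699]
ee_rot: [0.496, 0.509, 0.49, -0.505]
wrist_force: [0.6, 0.4, -1.9]
opening: 0.0623
```

```bash
python3 - <<'E'
from h import *
s=get_state();print(s["position"],s["opening"],s["wrist_force"]);print(goal([.555,.2355,.165],down(.05)))
E
```

```text
[ 0.51854164 -0.08821259  0.16991422] 0.06228850259020698 [ 0.55283747  0.41071777 -1.8794571 ]
[  0.45   2.76 -32.46  -4.41   0.14  -0.57]
```

Emit:
drive_tool(
  plan=[
    [0, 0.2, -1.5, -0.5, 0, 0, 255],
    [0, 0.4, -4, -1, 0, 0, 255],
    [0, 0.7, -7, -1.5, 0, -0.3, 255],
    [0, 1, -10.5, -2, 0, -0.5, 255],
    [0, 1.3, -14, -2.5, 0, -0.6, 255],
    [0, 1.6, -17.5, -3, 0, -0.6, 255],
    [0, 1.9, -21, -3.5, 0.1, -0.6, 255],
    [0, 2.2, -24.5, -4, 0.1, -0.6, 255],
    [0.2, 2.5, -28, -4.4, 0.1, -0.6, 255],
    [0.4, 2.7, -30.5, -4.4, 0.1, -0.6, 255],
    [0.4, 2.8, -32, -4.4, 0.1, -0.6, 255],
    [0.4, 2.8, -32.5, -4.4, 0.1, -0.6, 255],
  ],
)

```text
time: 16.75
position: [0.5549, 0.238, 0.1644]
ee_rot: [0.513, 0.486, 0.513, -0.487]
wrist_force: [-0.2, -1.2, -2.9]
opening: 0.0626
```

Emit:
drive_tool(
  plan=[
    [0, 0, 0, 0, 0, 0, 255],
    [0, 0, 0, 0, 0, 0, 255],
  ],
)

```text
time: 16.92
position: [0.5545, 0.2374, 0.164]
ee_rot: [0.513, 0.486, 0.513, -0.488]
wrist_force: [1.0, -0.5, -2.8]
opening: 0.0626
```

```bash
python3 - <<'E'
from h import *
import pickle
im,k=cam("wrist");s=get_state();print(s["position"],s["opening"],s["wrist_force"]);print(goal([.555,.2355,.165],down(.05)))
c,n=np.cos(.05),np.sin(.05)
W=lambda a,b,z:[.555+c*a-n*b,.2355+n*a+c*b,z]
for z in(.129,.153):
  print(z,[[np.round(proj(k,W(a,b,z))).tolist() for b in(-.026,-.022,.022,.026)] for a in(-.048,.048)])
bk=[proj(k,W(a,b,z)).round().tolist() for z in(.201,.217) for a in(-.032,.032) for b in(-.016,.016)];print("blank",bk)
im2=im.copy()
for a,b in[(x,y) for x in(-.048,.048) for y in(-.026,.026)]:
  p=proj(k,W(a,b,.153)); cv2.drawMarker(im2,tuple(int(round(v)) for v in p),(255,0,0),0,6)
save("w8.png",cv2.resize(cv2.convertScaleAbs(im2[60:360,110:510],alpha=1.5),None,fx=2,fy=2,interpolation=cv2.INTER_CUBIC))
E
```

```text
[0.55462459 0.23688371 0.16427166] 0.062124245634168504 [ 0.32900176  0.17340524 -2.57801639]
[-0.07  0.03  0.14  0.1   0.09  0.15]
0.129 [[[261.0, 247.0], [260.0, 242.0], [257.0, 185.0], [257.0, 179.0]], [[389.0, 247.0], [389.0, 242.0], [393.0, 185.0], [393.0, 179.0]]]
0.153 [[[254.0, 262.0], [253.0, 256.0], [249.0, 193.0], [249.0, 187.0]], [[396.0, 262.0], [396.0, 257.0], [401.0, 193.0], [401.0, 187.0]]]
blank [[263.0, 287.0], [259.0, 229.0], [386.0, 288.0], [390.0, 230.0], [256.0, 306.0], [252.0, 243.0], [393.0, 306.0], [397.0, 243.0]]
```

View pics/w8.png

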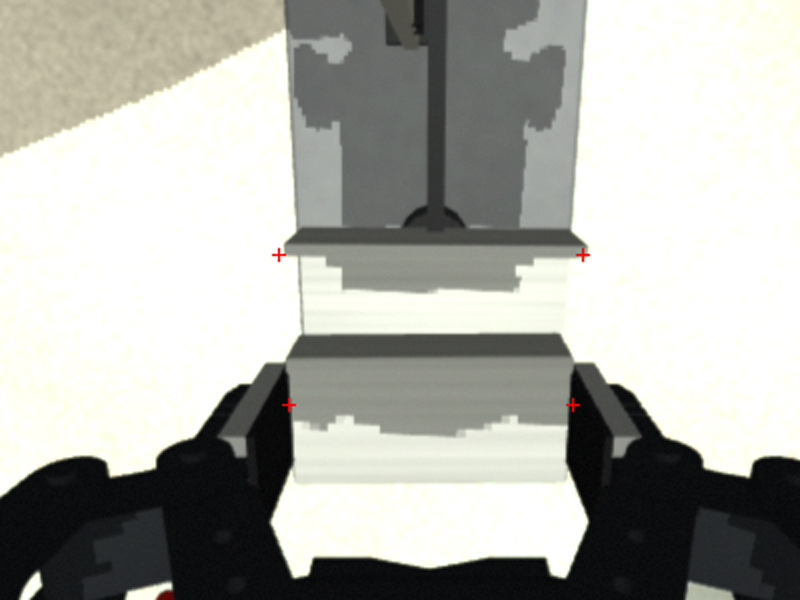

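Pan's +y cheek outer-top edge is at crop row 243 versus 255 predicted, with columns 286–587. So relative to the held blank the pan sits about +2 mm in x and +3 mm in y from my estimate. I'll correct, descend partway and recheck numerically.

```bash
python3 - <<'E'
from h import *
for z in(.164,.13): print(goal([.5567,.2383,z],down(.05)))
E
```

```text
[ 0.03  0.21 -0.13  0.1   0.09  0.15]
[ 3.43  0.22 -0.14  0.1   0.09  0.15]
```

Emit:
drive_tool(
  plan=[
    [0, 0.2, -0.1, 0.1, 0.1, 0.1, 255],
    [1, 0.2, -0.1, 0.1, 0.1, 0.1, 255],
    [2, 0.2, -0.1, 0.1, 0.1, 0.1, 255],
    [3, 0.2, -0.15, 0.1, 0.1, 0.1, 255],
    [3.4, 0.2, -0.15, 0.1, 0.1, 0.1, 255],
    [3.4, 0.2, -0.15, 0.1, 0.1, 0.1, 255],
  ],
)

```text
time: 17.47
position: [0.5554, 0.2377, 0.1281]
ee_rot: [0.512, 0.486, 0.513, -0.489]
wrist_force: [-0.5, -0.6, -1.2]
opening: 0.0622
```

```bash
python3 - <<'E'
from h import *
im,k=cam("wrist");s=get_state();p=s["position"];print(p,s["opening"],s["wrist_force"])
c,n=np.cos(.05),np.sin(.05)
W=lambda a,b,z:[p[0]+c*a-n*b,p[1]+n*a+c*b,z]
for nm,a,b,z in(("cheek out",.048,.026,.1505),("cheek out",-.048,.026,.1505),("cheek in",0,.022,.1505),("blank top",.032,.016,p[2]+.052),("blank top",-.032,.016,p[2]+.052),("blank bot",0,.016,p[2]+.036),("near cheek in",0,-.022,.1505)):print(nm,proj(k,W(a,b,z)).round(1))
g=cv2.cvtColor(im,cv2.COLOR_RGB2GRAY)
for u in(285,365): print(u,list(zip(range(155,250),g[155:250,u].tolist()))[::1])
E
```

```text
[0.55579918 0.23799472 0.1290799 ] 0.062458683304827886 [-0.21901406  0.65333927 -3.46651751]
cheek out [416.1 197.7]
cheek out [233.1 197.7]
cheek in [324.5 205. ]
blank top [397.3 238. ]
blank top [251.4 238. ]
blank bot [324.4 225.3]
near cheek in [324.6 279.5]
285 [(155, 74), (156, 74), (157, 74), (158, 74), (159, 74), (160, 73), (161, 73), (162, 74), (163, 75), (164, 73), (165, 73), (166, 74), (167, 74), (168, 74), (169, 73), (170, 75), (171, 74), (172, 73), (173, 74), (174, 75), (175, 74), (176, 74), (177, 74), (178, 74), (179, 76), (180, 89), (181, 116), (182, 118), (183, 118), (184, 109), (185, 80), (186, 55), (187, 52), (188, 53), (189, 54), (190, 54), (191, 54), (192, 52), (193, 52), (194, 50), (195, 50), (196, 54), (197, 71), (198, 99), (199, 102), (200, 102), (201, 102), (202, 102), (203, 103), (204, 103), (205, 103), (206, 101), (207, 101), (208, 100), (209, 101), (210, 102), (211, 102), (212, 101), (213, 101), (214, 99), (215, 98), (216, 99), (217, 100), (218, 102), (219, 102), (220, 105), (221, 104), (222, 103), (223, 99), (224, 101), (225, 102), (226, 93), (227, 66), 
[... 635 characters left out ...]
189, 54), (190, 54), (191, 53), (192, 53), (193, 53), (194, 51), (195, 52), (196, 53), (197, 66), (198, 92), (199, 102), (200, 102), (201, 102), (202, 103), (203, 102), (204, 102), (205, 103), (206, 102), (207, 103), (208, 103), (209, 102), (210, 104), (211, 104), (212, 101), (213, 100), (214, 101), (215, 99), (216, 99), (217, 102), (218, 104), (219, 105), (220, 106), (221, 105), (222, 104), (223, 104), (224, 103), (225, 98), (226, 81), (227, 57), (228, 52), (229, 53), (230, 52), (231, 52), (232, 52), (233, 53), (234, 54), (235, 53), (236, 53), (237, 59), (238, 77), (239, 93), (240, 97), (241, 99), (242, 99), (243, 100), (244, 101), (245, 102), (246, 103), (247, 103), (248, 102), (249, 102)]
```

```bash
python3 - <<'E'
from h import *
im,k=cam("wrist");g=cv2.cvtColor(im,cv2.COLOR_RGB2GRAY)
for v in(193,199,243): print(v,[(u,int(g[v,u])) for u in list(range(224,258))],[(u,int(g[v,u])) for u in list(range(392,424))])
print(get_state()["position"],goal([.5555,.238,.095],down(.05)))
E
```

```text
193 [(224, 201), (225, 199), (226, 196), (227, 195), (228, 193), (229, 194), (230, 195), (231, 197), (232, 198), (233, 197), (234, 196), (235, 194), (236, 189), (237, 165), (238, 113), (239, 66), (240, 52), (241, 53), (242, 51), (243, 52), (244, 51), (245, 53), (246, 53), (247, 53), (248, 52), (249, 53), (250, 52), (251, 53), (252, 52), (253, 51), (254, 53), (255, 52), (256, 53), (257, 53)] [(392, 53), (393, 53), (394, 53), (395, 53), (396, 53), (397, 53), (398, 52), (399, 54), (400, 53), (401, 54), (402, 53), (403, 54), (404, 54), (405, 55), (406, 52), (407, 54), (408, 54), (409, 54), (410, 55), (411, 71), (412, 116), (413, 164), (414, 188), (415, 195), (416, 194), (417, 192), (418, 190), (419, 189), (420, 190), (421, 191), (422, 194), (423, 195)]
199 [(224, 199), (225, 199), (226, 198), (227, 197), (228, 198), (229, 197), (230, 197), (231, 194), (232, 192), (233, 178), (234, 116), (235, 101), (236, 101), (237, 102), (238, 102), (239, 102), (240, 101), (241, 101), (242, 101), (243, 101), (244, 100), (245, 101), (246, 101), (247, 102), (248, 102), (249, 101), (250, 101), (251, 102), 
[... 599 characters left out ...]
194), (236, 193), (237, 195), (238, 197), (239, 196), (240, 176), (241, 114), (242, 62), (243, 53), (244, 55), (245, 54), (246, 54), (247, 54), (248, 53), (249, 53), (250, 53), (251, 48), (252, 48), (253, 88), (254, 101), (255, 101), (256, 100), (257, 101)] [(392, 99), (393, 100), (394, 98), (395, 95), (396, 80), (397, 41), (398, 52), (399, 54), (400, 54), (401, 55), (402, 55), (403, 54), (404, 54), (405, 54), (406, 55), (407, 74), (408, 128), (409, 174), (410, 192), (411, 193), (412, 191), (413, 190), (414, 188), (415, 190), (416, 193), (417, 195), (418, 197), (419, 197), (420, 195), (421, 195), (422, 195), (423, 194)]
[0.55621607 0.23826332 0.12989963] [ 3.49 -0.07  0.02 -0.01  0.    0.09]
```

Emit:
drive_tool(
  plan=[
    [1, 0, 0, 0, 0, 0, 255],
    [2, 0, 0, 0, 0, 0, 255],
    [2.8, 0, 0, 0, 0, 0, 255],
    [3.3, 0, 0, 0, 0, 0, 255],
    [3.6, 0, 0, 0, 0, 0, 255],
    [3.9, 0, 0, 0, 0, 0, 255],
    [4.2, 0, 0, 0, 0, 0, 255],
    [4.5, 0, 0, 0, 0, 0, 255],
    [4.8, 0, 0, 0, 0, 0, 255],
    [5.1, 0, 0, 0, 0, 0, 255],
    [5.4, 0, 0, 0, 0, 0, 255],
    [5.4, 0, 0, 0, 0, 0, 255],
  ],
)

```text
time: 18.57
position: [0.5561, 0.2382, 0.0753]
ee_rot: [0.512, 0.487, 0.513, -0.488]
wrist_force: [0.1, -0.3, -1.0]
opening: 0.0622
```

```bash
python3 - <<'E'
from h import *
for i in range(4): cam("wrist"); s=get_state(); print(s["position"].round(4),s["wrist_force"].round(2),s["opening"])
E
```

```text
[0.5561 0.2382 0.0756] [-0.9   0.38 -1.06] 0.06259399676890846
[0.5561 0.2382 0.0759] [-1.26 -0.44 -1.13] 0.0623787823041531
[0.5561 0.2383 0.076 ] [-0.27 -0.87 -1.31] 0.062315194034390564
[0.5561 0.2382 0.076 ] [-0.44 -0.41 -1.01] 0.062397751262784185
```

Emit:
drive_tool(
  plan=[
    [0.3, 0, 0, 0, 0, 0, 255],
    [0.6, 0, 0, 0, 0, 0, 255],
    [0.9, 0, 0, 0, 0, 0, 255],
    [1.2, 0, 0, 0, 0, 0, 255],
    [1.5, 0, 0, 0, 0, 0, 255],
    [1.8, 0, 0, 0, 0, 0, 255],
    [1.9, 0, 0, 0, 0, 0, 255],
    [1.9, 0, 0, 0, 0, 0, 255],
  ],
)

```text
time: 19.43
position: [0.5561, 0.2382, 0.0568]
ee_rot: [0.512, 0.487, 0.513, -0.488]
wrist_force: [0.8, 0.7, -0.7]
opening: 0.0624
```

```bash
python3 - <<'E'
from h import *
F=[]
for i in range(6): cam("wrist"); s=get_state(); F.append(s["wrist_force"])
print(s["position"].round(4),np.mean(F,0).round(2),s["opening"])
E
```

```text
[0.5561 0.2382 0.0572] [ 0.58 -0.15  0.26] 0.062228427471662226
```

Force is about zero, so the blank is supported. I'll release gradually and rise.

Emit:
drive_tool(
  plan=[
    [0, 0, 0, 0, 0, 0, 50],
    [0, 0, 0, 0, 0, 0, 40],
    [0, 0, 0, 0, 0, 0, 30],
    [0, 0, 0, 0, 0, 0, 20],
    [0, 0, 0, 0, 0, 0, 0],
    [0, 0, 0, 0, 0, 0, 0],
    [0, 0, 0, 0, 0, 0, 0],
    [0, 0, 0, 0, 0, 0, 0],
  ],
  squeeze=20,
)

```text
time: 20.4
position: [0.5561, 0.2382, 0.0572]
ee_rot: [0.512, 0.487, 0.513, -0.488]
wrist_force: [-0.1, -0.3, 0.9]
opening: 0.0852
```

Emit:
drive_tool(
  plan=[
    [-1, 0, 0, 0, 0, 0, 0],
    [-2, 0, 0, 0, 0, 0, 0],
    [-4, 0, 0, 0, 0, 0, 0],
    [-7, 0, 0, 0, 0, 0, 0],
    [-10, 0, 0, 0, 0, 0, 0],
    [-13, 0, 0, 0, 0, 0, 0],
    [-16, 0, 0, 0, 0, 0, 0],
    [-18, 0, 3, 0, 0, 0, 0],
    [-18, 0, 6, 0, 0, 0, 0],
    [-18, 0, 10, 0, 0, 0, 0],
    [-18, 0, 14, 0, 0, 0, 0],
    [-18, 0, 14, 0, 0, 0, 0],
  ],
)

```text
time: 21.4
position: [0.5636, 0.0928, 0.2393]
ee_rot: [0.512, 0.489, 0.51, -0.489]
wrist_force: [0.4, 0.7, 0.3]
opening: 0.0856
```

```bash
python3 - <<'E'
from h import *
s=get_state();print(s["time"],s["position"],s["opening"],s["wrist_force"])
im,k=cam("scene");t,kt=cam("top")
a=cv2.resize(cv2.convertScaleAbs(im[165:265,340:490],alpha=1.9),(798,532),interpolation=cv2.INTER_CUBIC);save("f1.png",a)
cv2.imwrite("pics/f1_top.png",t[:,:,::-1])
g0=cv2.cvtColor(cv2.imread("pics/scene0.png"),cv2.COLOR_BGR2GRAY);g1=cv2.cvtColor(im,cv2.COLOR_RGB2GRAY)
for n,(u,v) in dict(vial=(323,159),beaker=(293,258),driver=(238,128)).items():
  d=cv2.absdiff(g0,g1)[v-22:v+22,u-25:u+25];print(n,d.mean().round(2),d.max())
E
```

```text
21.4 [0.56363782 0.09276817 0.23925771] 0.0855810236136748 [0.37902544 0.72289587 0.26722073]
vial 12.11 140
beaker 4.83 17
driver 5.06 18
```

```bash
python3 - <<'E'
from h import *
print(goal([.22,.42,.26],rot(get_state()["ee_rot"])),goal([.40,.15,.30],rot(get_state()["ee_rot"])))
E
```

```text
[ -2.13 -32.81 -33.87   0.     0.     0.  ] [ -6.13 -16.09  -6.06   0.     0.     0.  ]
```

Emit:
drive_tool(
  plan=[
    [-2, -2, 0, 0, 0, 0, 0],
    [-4, -5, -1, 0, 0, 0, 0],
    [-6, -8, -2, 0, 0, 0, 0],
    [-6, -12, -4, 0, 0, 0, 0],
    [-6, -16, -6, 0, 0, 0, 0],
    [-5, -19, -9, 0, 0, 0, 0],
    [-5, -22, -12, 0, 0, 0, 0],
    [-5, -25, -16, 0, 0, 0, 0],
    [-4, -27, -20, 0, 0, 0, 0],
    [-4, -29, -24, 0, 0, 0, 0],
    [-3, -31, -28, 0, 0, 0, 0],
    [-3, -32, -31, 0, 0, 0, 0],
  ],
)

```text
time: 22.5
position: [0.2335, 0.3788, 0.2707]
ee_rot: [0.512, 0.488, 0.512, -0.487]
wrist_force: [0.8, -0.3, -0.2]
opening: 0.0853
```

```bash
python3 - <<'E'
from h import *
s=get_state();print(s["time"],s["position"])
im,k=cam("scene");t,kt=cam("top")
g0=cv2.cvtColor(cv2.imread("pics/scene0.png"),cv2.COLOR_BGR2GRAY).astype(int);g1=cv2.cvtColor(im,cv2.COLOR_RGB2GRAY).astype(int)
t0=cv2.cvtColor(cv2.imread("pics/top0.png"),cv2.COLOR_BGR2GRAY).astype(int);t1=cv2.cvtColor(t,cv2.COLOR_RGB2GRAY).astype(int)
for n,(u,v) in dict(vial=(323,159),beaker=(293,258),driver=(238,128),thin=(180,185),thick=(252,212)).items():
  d=abs(g0-g1)[v-18:v+18,u-20:u+20];print("scene",n,d.mean().round(2),d.max())
for n,(u,v) in dict(vial=(320,256),beaker=(311,127),driver=(429,282),thin=(452,180),thick=(368,168)).items():
  d=abs(t0-t1)[v-18:v+18,u-20:u+20];print("top",n,d.mean().round(2),d.max())
print("before")
for v in range(198,232): print(v,' '.join('%3d'%x for x in g0[v,440:482:2]),' | ',' '.join('%3d'%x for x in g1[v,440:482:2]))
E
```

```text
22.5 [0.23351838 0.37876411 0.27069651]
scene vial 2.24 11
scene beaker 2.34 13
scene driver 2.5 13
scene thin 2.58 14
scene thick 14.38 116
top vial 0.48 2
top beaker 0.48 2
top driver 0.51 3
top thin 0.58 5
top thick 11.64 110
before
198 136 130 132  79  59  58  55  54  58  57  59  57  55  58  55  56  57  56  56  55  55  |  129 132 137  80  59  54  58  60  53  57  56  56  60  57  55  52  59  56  55  55  53
199 137 127 132  53  59  53  61  57  55  56  55  61  56  53  61  56  59  57  57  58  60  |  135 133 128  52  54  59  59  55  58  56  58  62  58  57  55  55  57  56  55  56  57
200 137 131 126  56  58  59  55  59  59  56  58  63  58  58  55  54  54  62  60  58  54  |  136 131 124  56  60  56  58  56  59  59  56  55  57  56  54  56  60  58  54  56  54
201 137 133 123  55  55  60  60  58  56  57  57  57  54  58  62  56  53  57  54  57  54  |  131 132 120  56  53  58  61  58  61  56  57  56  49  56  60  59  58  57  55  55  55
202 100 122 106  60  57  61  56  56  59  58  58  56  50  49  56  55  59  54  55  52  54  |  131 130  99  58  56  58  61  58  54  54  55  59  61  59  62  55  49 
[... 4419 characters left out ...]
  58  62  59  58  60  59  56  54  57  56  57  57  36  41  50  69  77 136 133 132 128  |   57  57  58  59  54  56  58  58  57  55  58  50  35  41  52  68  81 138 134 132 130
229  60  56  58  54  49  58  58  60  58  54  56  50  39  28  41  76  78 138 132 134 132  |   60  52  58  55  56  54  60  53  59  59  56  52  40  28  43  71  82 134 129 131 131
230  47  57  60  59  58  59  56  57  58  55  54  60  62  50  48  70  75 135 130 134 133  |   57  55  57  57  56  56  54  58  56  59  60  58  58  44  51  69  75 135 130 129 132
231  42  46  52  64  54  55  57  56  56  55  57  57  56  59  57  71  83 134 136 133 130  |   39  46  49  59  59  56  57  59  54  58  58  60  54  59  61  76  85 134 134 131 135
```

```bash
python3 - <<'E'
from h import *
t,k=cam("top");g=cv2.cvtColor(t,cv2.COLOR_RGB2GRAY).astype(int)
c,n=np.cos(.05),np.sin(.05);W=lambda a,b,z:[.555+c*a-n*b,.2355+n*a+c*b,z]
z=.132-.041
for nm,zz,h,w in(("blank",z+.016,.032,.016),("floor",z,.048,.022),("cheektop",z+.024,.048,.026)):
  print(nm,[proj(k,W(a,b,zz)).round(1).tolist() for a,b in((h,w),(h,-w),(-h,w),(-h,-w))])
for v in range(164,222): print(v,' '.join('%3d'%x for x in g[v,202:238]))
E
```

```text
blank [[215.9, 177.9], [230.7, 177.4], [216.5, 207.5], [231.4, 206.9]]
floor [[214.9, 171.6], [234.9, 170.9], [215.8, 215.2], [236.0, 214.4]]
cheektop [[210.0, 170.2], [234.4, 169.3], [210.9, 215.1], [235.5, 214.1]]
164 120 117 115 119 118 117 118 117 117 119 118 117 118 118 117 118 121 120 119 119 119 119  95  95  94  96  98  97  99 106  85  85  84  86  88  89
165  87  86  86  89  90  93  93  80  80  82  82  83  84  85  76  77  80  80  78  80  81  76  69  71  71  71  72  72  74  76  71  72  72  73  73  73
166  74  75  76  75  75  76  77  74  74  74  73  75  76  76  74  72  72  72  72  72  71  70  71  71  72  71  71  71  72  73  72  72  72  73  72  71
167  75  75  75  74  73  74  74  73  73  73  74  74  74  74  73  73  73  73  73  72  71  72  71  71  73  72  72  71  72  73  73  72  72  72  71  71
168  76  75  74  74  73  74  74  73  73  73  74  74  73  73  73  72  72  73  73  72  72  72  72  71  73  72  72  72  72  72  72  72  71  70  70  70
169  76  75  74  74  75  74  74  74  79  79  74  74  74  73  73  73  73  74  74  73  73  72  73  73  72  72  72  71  71  72  98  96  57  71  70 
[... 6999 characters left out ...]
  75  76  75  75  75  75  74  75  75  76  76  76  76  74  75  75  75  74  75  77  77  77  76  76  76  76  76
218  75  74  75  74  74  76  75  75  74  74  75  75  75  74  74  75  75  75  76  76  76  76  75  74  75  74  74  75  76  77  76  76  76  76  76  76
219  74  74  73  74  74  75  76  76  74  74  74  74  75  75  75  75  75  75  75  77  76  76  74  75  75  75  75  75  76  76  76  76  76  76  75  75
220  74  74  74  73  74  75  76  77  76  74  75  75  75  75  75  75  75  74  75  76  76  74  75  74  74  75  75  75  75  76  75  75  76  75  74  75
221  73  73  72  72  74  75  76  76  76  75  74  74  74  75  75  75  74  74  74  75  74  74  74  74  74  75  76  75  75  75  75  75  75  75  75  75
```

```bash
python3 -c "
from rig import *
print(job_done(),get_state()['time'])"
```

```text
the job is handed in; nothing more can be done
the job is handed in; nothing more can be done
```

The thick blank is lying in the pan and the job is handed in. By my last readings the pointer rests between the index bars, about 3 to 6 mm below their middle. I hit the 12-picture limit, so I made the final checks by comparing pixel values, not by looking at a picture.

**Choice:** the first readings put the distance to sink at about 31 mm. Single estimates ran from 26 to 33 mm, because the pointer stands in front of the board. That called for a thick blank (36 mm).

**Steps:**
1. I drew the lowest thick blank out by its protruding end.
2. I laid it flat on the bench and let go.
3. I picked it up again by its two ends and lowered it with the sinking pan until the wrist force was about zero.
4. I released it and moved the arm clear, at about 22.5 s.

**What went wrong:** my first grasp closed above the blank. The real fingertips end about 36.5 mm short of the reported TCP. I found that offset by gently touching the bench (about 6 N) and corrected for it.

**Last checks:**
- **Blank in the pan:** it lies parallel to the cheeks and centred lengthwise within about 1 mm, with no sign of tilt.
- **Pointer:** it moved down about 37 mm, against 36 expected. The limit is 10 mm from the middle of the bars, but the 3 to 6 mm reading depends on a correction for the pointer standing in front of the board.
- **Vial, beaker, screwdriver, thin magazine:** no change beyond image noise in either fixed camera.
- **Thick magazine:** I did not look at it again, so I have not confirmed directly that the two upper blanks stayed in. When I lifted the drawn blank, the wrist force matched the weight of one thick blank.

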